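Put the right salt back into the condiment set

ROBOT

A 6-joint arm with a two-finger parallel gripper is mounted at the origin on a cart in front of the work surface, level with it; the furniture and walls round the work are solid. World frame = base frame: x ahead of the robot, y to its left, z up, the work surface at z = 0. Lengths are in m, angles in degrees, forces in N, time in s.
With the tool pointing down it reaches from about 0.3 to 0.875 m from the base axis. Payload 4.2 kg.
Tool frame: the origin (TCP) lies at the very end of the fingers, on their centre line; the grasp point (between the pads) lies 19 mm behind it (r.tcp_to_grasp is the distance from the TCP to the grasp point, in m); z points along the fingers, y is the line along which they close (so a half turn about z gives the same grasp; the last joint's range is limited). The gripper opens to 85 mm and grips with 20 to 120 N. Pads are 22 mm wide; open, the fingers measure 114 mm over their backs; the gripper's body (76 mm by 85 mm) begins 54 mm behind the grasp point. The pads swing forward as they close: fully open they stand 13 mm farther back than shut.
Start: joints at [64.4, 18.312, 89.639, -0, 72.044, -1.146], TCP at [0.238, 0.523, 0.231] pointing down, gripper open.
Joint ranges: [-177.97, 177.97], [-48.28, 115.42], [12.27, 149.76], [-77.06, 257.06], [2.81, 150.46], [-146.56, 146.56]. Speed limits (degrees/s): [147.25, 147.25, 180, 180, 180, 180].

INTERFACE

Orientations are given as a 3x3 rotation matrix whose columns are the frame's x, y, z axes.
In Python, from rig import r, imaging gives the robot as it stands. The module is installed in compiled form; this text tells all that it offers.
- The arm moves only by the tool drive_tool, never from a script. Its argument "moves" is a list of rows, each an object of numbers: "hand": the opening, from -1 (shut) to 1 (fully open); "dx", "dy", "dz": the shift along the tool's x, y, z normalised to -1 to 1, where 1 is 20 mm; "spin": the turn about the tool's z normalised to -1 to 1, where 1 is 8 degrees. A call has 1 to 12 rows; each row shifts and turns the commanded pose from where the row before left it, along the tool's axes as they then stand; what a row does not reach is not made up. A row lasts 1/10 s, in which the tool goes at most 50 mm and 8.59 degrees, less where a joint would pass 70% of its speed; a pose out of reach is approached as far as the arm can. A call with a number of a shift or a turn outside -1 to 1 is refused whole. A call with a gripper value outside its range is refused whole. The fingers move at their own pace and stop on an object; the grip force is fixed at half the most. Time passes only in rows, so rows that do not move let the fingers close. It gives the time, the measured TCP pose, the force, the opening and the grip force at its end, in the units of the state.
- r.observe(): the state, without advancing time (a new reading comes with each control period).
- imaging.get_image(name): name is "scene" or "side" or "wrist"; returns the picture (420x560x3 uint8, blue, green, red); there is no depth.
- imaging.camera_model(name): a dict with "fx", "fy", "cx", "cy" (pixels), "k1" (the pictures are not rectified: a ray, as slopes to the right and down, at radius r is drawn at 1 + k1 r^2 times it, then the intrinsics apply), "eye" and "attitude" of the camera in the world; the wrist camera has in their place "tool_from_camera" (4x4, takes a point from camera to tool coordinates, whose origin is the TCP and whose axes are the flange's). Camera axes: x right, y down, z forward; pixel columns grow to the right and rows downward; lengths in m; the calibration is good to about 2 mm. A picture is of the moment at which its call begins: read the wrist's pose just before it. camera_model takes no time and is no camera call.
- r.hand_in(): hands the job in; it is judged then, once.
The state is a dict: "t": time; "joint_positions": joint angles; "dq": joint speeds; "tau": joint torques, N m; "ee_pos": TCP position; "tcp_rot": TCP orientation; "ft_force": force on the tool from outside, world axes, zero at the start; "wrist_torque": the same for the moment, N m; "opening": finger opening in m; "gripper_force": force on a finger pad.
Only numpy, scipy, OpenCV 4.12 (cv2) and the standard library are available. Lean on these libraries where they do the work, as an engineer would, in place of code of your own. Each camera call takes 0.05 s, during which the arm holds its last target. There are 200 camera calls.

TASK

The hexagonal condiment set in the wooden stand has a stray round glass salt jar in its back place. Stand the two tall casters upright on the wooden board, put the round jar upright into the card tray, and set the matching open hexagonal salt in the back place; then put each caster back where it stood, so that the four hexagonal pieces (the mustard pot stays in front) are close-packed again with their flat faces touching.

Things in the scene. Friction and masses are not known exactly. Their poses are not given: they have to be found in the camera images.
- stand: low wooden stand of the set, fixed, 143 (x) x 104 (y) x 14 mm, on a plated tray 3 mm above the table. Origin: centre of the underside; +x points away from the robot within 0.2 rad, z up. Floor at z 6, walls 5 thick; inside 133 x 94. Places (x, y of a piece's origin, mm): front (-38.5, 0), left (0, 22.3), right (0, -22.3), back (38.5, 0): pieces 0.5 apart there, nearly 3 mm play to the walls
- domed_caster: plated hexagonal caster, 143.5 mm tall, domed pierced cap with a small ball on top. Body 44 mm across flats (corners on +-x, flats facing +-y), bevelled foot, to z 69, then sloping in to z 80; grip the round cap, 32 mm in diameter, straight from z 83 to 114. 0.26 kg. Origin: centre of the underside, z up. Starts in the stand's left or right place, axes parallel to the stand's
- flat_caster: plated hexagonal caster like the domed one but 122 mm tall, with a straight cap and flat pierced top; grip the round cap, 32 mm in diameter, z 83 to 120. Body 44 mm across flats up to z 69. 0.26 kg. Origin: centre of the underside, z up. Starts in the other of the stand's left and right places, axes parallel to the stand's
- mustard_pot: squat plated hexagonal lidded mustard pot of the set, 44 mm across flats, body 40 mm tall, 63 mm with the ball on its lid, 0.30 kg. Origin: centre of the underside. Stands in the front place of the stand and stays there
- salt_jar: stray round glass salt jar with pale stopper: glass 44 mm in diameter, 55 mm tall, 66 mm with the stopper, 0.09 kg; grip round the glass. Origin: centre of the underside, z up. Starts in the stand's back place, shut in by the two tall casters (leave room for the gripper: clear them first)
- hex_salt: open plated hexagonal salt cellar of the set, 44 mm across flats, 38.5 mm tall, shallow round bowl in its top, bevelled foot, 0.16 kg. Origin: centre of the underside, z up; corners on +-x, flats facing +-y. Starts on the bare table in front of the plated tray. Turned by 60 degrees it fits the same
- board: flat wooden serving board with darker ends, fixed, 115 (x) x 185 (y) mm. Origin: centre of the underside, z up; its top lies at z 12 mm (12.5 on the 16 mm wide battens at both y ends). The casters stand here meanwhile, side by side along y with 80 mm between centres
- card_tray: open empty brown card tray, fixed, 125 (x) x 200 (y) x 43 mm. Origin: centre of the underside, z up; floor at z 2 mm, walls 2 mm thick. The stray jar goes in here
There are look-alikes about, which are no part of the job. Leave any green look-alike of the hex_salt alone.

How it is judged:
By the outcome, as a careful person would: the job done as asked, in the order asked, and still so for the second after the job is handed in, with the robot touching nothing.
It also fails if it takes over 122 s, if anything falls off the work surface, if the arm or the gripper's body presses on something with over 40 N, if the wrist force passes 120 N, or if a joint passes its speed limit or range.

## Working session

There is one attempt and no reset: what is moved stays moved. The work goes in short steps, Python scripts to look and compute and a tool call to move; the robot and the scene stay as the last step left them, time stands still between calls to the robot, and variables do not carry over. Pictures are saved under pics/ and viewed, at most 14 in all, crops included, and the job is handed in when it is done.

Besides the shell and the picture viewer there is one more tool, called after "Request:" as name([rows], argument=value, ...), one row to a line, values as JSON. drive_tool: Moves the arm, as the interface text tells. Scaled input: -1 to 1 covers 20 mm each way for a shift and 8 degrees each way for a turn. Its arguments: {"type":"object","properties":{"moves":{"type":"array"}},"required":["moves"]}

```bash
mkdir -p pics; ls; python3 - <<'E'
from rig import r, imaging
import cv2, numpy as np
for n in ("scene","side"):
    cv2.imwrite(f"pics/{n}0.png", imaging.get_image(n))
for n in ("scene","side","wrist"): print(n, imaging.camera_model(n))
s=r.observe(); print(s)
E
```

```text
pics
scene {'fx': 497.60703081573666, 'fy': 497.60703081573666, 'cx': 280.11532402114045, 'cy': 207.8371182360775, 'k1': -0.15046887722558883, 'eye': array([ 0.06989956, -0.3963106 ,  0.83394881]), 'attitude': array([[ 0.61735038, -0.61103397,  0.4954957 ],
       [-0.7866785 , -0.47635434,  0.39271297],
       [-0.00392944, -0.63223732, -0.77476482]])}
side {'fx': 402.2189690099877, 'fy': 402.2189690099877, 'cx': 284.2239096223772, 'cy': 207.6937017191568, 'k1': -0.11232906359689074, 'eye': array([0.64650513, 0.87548631, 0.5085094 ]), 'attitude': array([[-0.99690091,  0.03194553, -0.07188926],
       [ 0.07837215,  0.48242259, -0.8724255 ],
       [ 0.0068109 , -0.87535589, -0.48343116]])}
wrist {'fx': 344.29398606892414, 'fy': 344.29398606892414, 'cx': 277.8857086940937, 'cy': 206.36849694891714, 'k1': -0.08320573295963354, 'tool_from_camera': array([[-9.37811326e-06, -9.60706912e-01, -2.77564819e-01,
         7.14282672e-02],
       [ 9.99999749e-01, -2.05543915e-04,  6.77641173e-04,
        -6.17494594e-04],
       [-7.08066318e-04, -2.77564743e-01,  9.60706673e-01,
        -1.43
[... 195 characters left out ...]
6419e-04,
        7.20429401e+01, -1.14500263e+00]), 'dq': array([-0.05600706, -0.10056722, -0.1830339 ,  0.04674864, -0.05074915,
        0.01346719]), 'tau': array([-6.84516308e-04, -4.16407585e+01, -2.34707040e+01, -7.73660713e-05,
        4.91844970e-03,  7.69981199e-06]), 'ee_pos': array([0.23787356, 0.52304188, 0.23056301]), 'tcp_rot': array([[-9.10275149e-01,  4.14003270e-01, -6.68152200e-04],
       [ 4.14003808e-01,  9.10274030e-01, -1.42713878e-03],
       [ 1.73614741e-05, -1.57570652e-03, -9.99998758e-01]]), 'ft_force': array([ 0.3005013 , -0.03244879,  0.23568772]), 'wrist_torque': array([0.02018767, 0.00385795, 0.01167359]), 'gripper_force': 0.0, 'opening': 0.08557165011413237}
```

View pics/scene0.png

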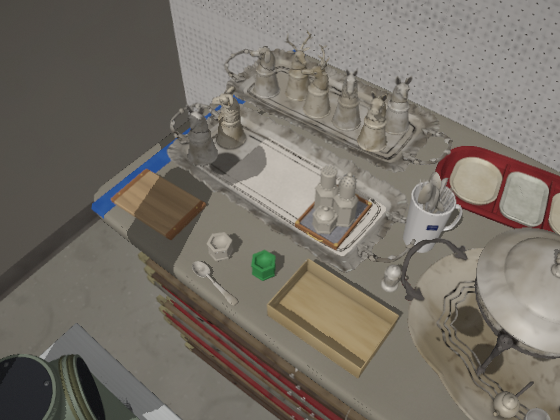

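View pics/side0.png

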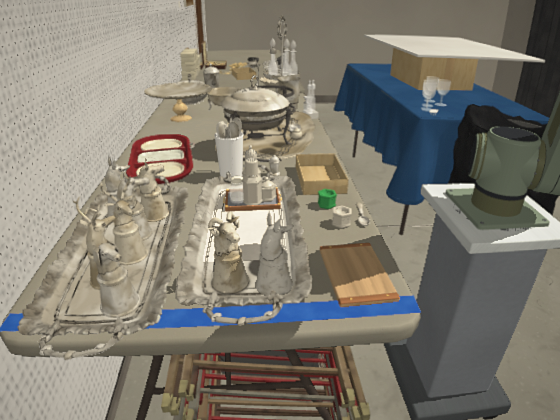

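Scene view: the board is at (158,203), the stand with its set at (335,215), and the card tray at (333,315). Two pieces could be the hex salt: the plated one at (219,245) and the green one at (264,264). The plated one fits, since the green one is named a look-alike. The pot at (392,277) is a stray jar or pot outside the stand and no part of the job. I'll confirm in one crop.

```bash
cat > h.py <<'E'
import numpy as np, cv2
from rig import r, imaging
def cam(n):
    m=imaging.camera_model(n)
    if n=="wrist":
        s=r.observe(); T=m["tool_from_camera"]; R=s["tcp_rot"]
        return m, R@T[:3,:3], R@T[:3,3]+s["ee_pos"]
    return m, m["attitude"], m["eye"]
def K(m): return np.array([[m["fx"],0,m["cx"]],[0,m["fy"],m["cy"]],[0,0,1.]])
def ray(c,uv):
    m,R,e=c
    p=cv2.undistortPoints(np.array(uv,float).reshape(-1,1,2),K(m),np.array([m["k1"],0,0,0.])).reshape(-1,2)
    return (R@np.c_[p,np.ones(len(p))].T).T
def onz(c,uv,z):
    d=ray(c,uv); e=c[2]; return e+d*((z-e[2])/d[:,2])[:,None]
def proj(c,P):
    m,R,e=c; q=(np.atleast_2d(P)-e)@R
    return cv2.projectPoints(q,np.zeros(3),np.zeros(3),K(m),np.array([m["k1"],0,0,0.]))[0].reshape(-1,2)
def tri(c1,u1,c2,u2):
    A=np.zeros((3,3)); b=np.zeros(3)
    for c,u in((c1,u1),(c2,u2)):
        d=ray(c,u)[0]; d/=np.linalg.norm(d); M=np.eye(3)-np.outer(d,d); A+=M; b+=M@c[2]
    return np.linalg.solve(A,b)
E
python3 - <<'E'
import cv2
a=cv2.imread("pics/scene0.png")[145:375,100:410]
cv2.imwrite("pics/c1.png",cv2.resize(a,None,fx=2.5,fy=2.5,interpolation=cv2.INTER_CUBIC))
a=cv2.imread("pics/side0.png")[130:310,180:410]
cv2.imwrite("pics/c2.png",cv2.resize(a,None,fx=3.3,fy=3.3,interpolation=cv2.INTER_CUBIC))
E
```

```text
(no output)
```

View pics/c1.png

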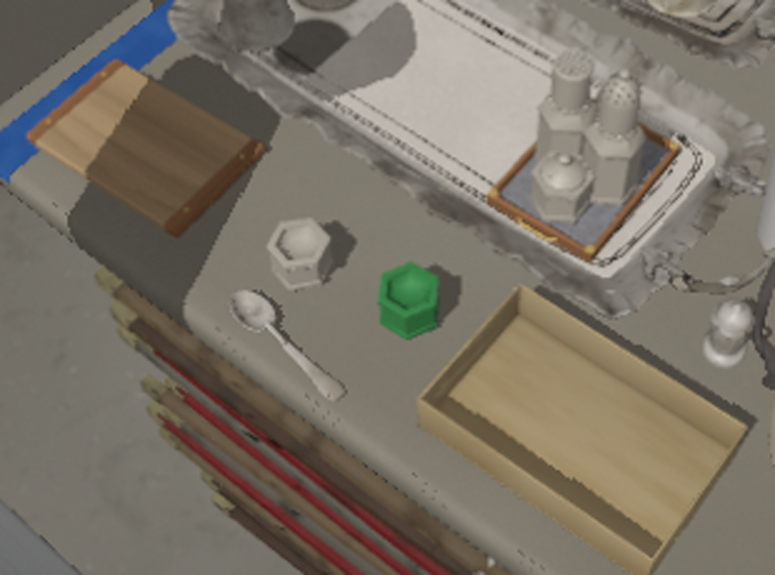

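View pics/c2.png

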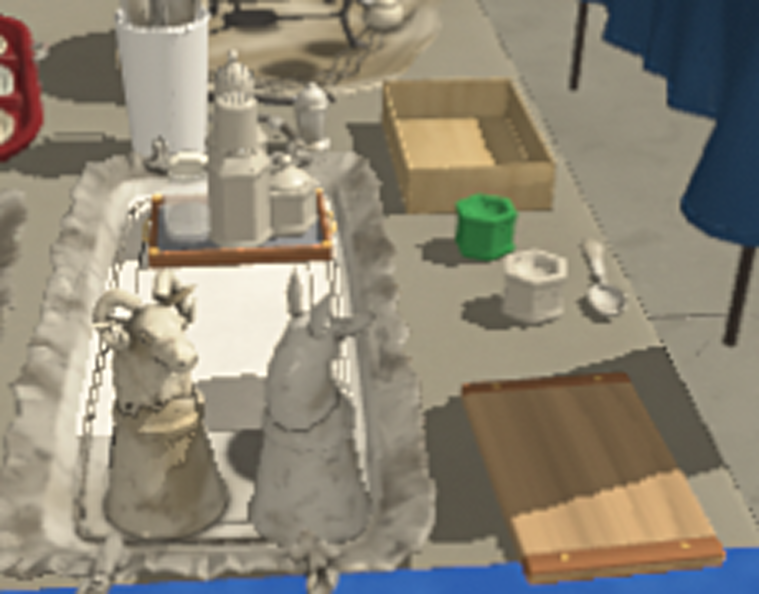

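The crops confirm the plated hex salt at crop-1 (300,245), which is (220,243) in the full picture. In the stand, the flat caster is at +y with its cap at crop (572,62), the domed one is at -y with its ball at (623,76), and the mustard pot is in front. The round glass jar shows in the side view behind them at crop (185,220).

```bash
python3 - <<'E'
from h import *
np.set_printoptions(precision=4,suppress=True)
S=cam("scene"); D=cam("side")
f=lambda L:[(x/2.5+100-.3,y/2.5+145-.3) for x,y in L]
g=lambda L:[(x/3.3+180-.35,y/3.3+130-.35) for x,y in L]
print("stand S",onz(S,f([(490,198),(592,257),(681,143)]),.017)[:,:2])
print("stand D",onz(D,g([(148,262),(333,258),(325,190),(155,195)]),.017)[:,:2])
b=onz(S,f([(28,133),(178,234),(267,147),(118,60)]),.0125)[:,:2];print("board",b,b.mean(0))
b=onz(D,g([(463,388),(628,375),(722,550),(527,572)]),.0125)[:,:2];print("boardD",b,b.mean(0))
b=onz(S,f([(419,403),(522,288),(749,425),(657,570)]),.043)[:,:2];print("tray",b,b.mean(0))
im=cv2.imread("pics/scene0.png").astype(int)
print("salt top S",onz(S,f([(300,238)]),.0385), "D",onz(D,g([(536,266)]),.0385))
print("green",onz(S,f([(410,284)]),.0385))
print("flat top",onz(S,f([(573,64)]),.131)); print("dome",onz(S,f([(623,77)]),.1525),onz(D,g([(234,55)]),.1525))
print("pot",onz(S,f([(563,157)]),.072))
E
```

```text
stand S [[ 0.5785 -0.034 ]
 [ 0.5812 -0.1339]
 [ 0.7269 -0.128 ]]
stand D [[ 0.7238 -0.0144]
 [ 0.5827 -0.0114]
 [ 0.5811 -0.1302]
 [ 0.7239 -0.1301]]
board [[0.3876 0.3326]
 [0.3945 0.1467]
 [0.5072 0.1526]
 [0.4979 0.3348]] [0.4468 0.2417]
boardD [[0.5092 0.1625]
 [0.396  0.1556]
 [0.3886 0.3321]
 [0.5016 0.3403]] [0.4489 0.2476]
tray [[ 0.3848 -0.1163]
 [ 0.5087 -0.1163]
 [ 0.5135 -0.3121]
 [ 0.3841 -0.3177]] [ 0.4478 -0.2156]
salt top S [[0.4415 0.0503 0.0385]] D [[0.4391 0.0491 0.0385]]
green [[ 0.4615 -0.0452  0.0385]]
flat top [[ 0.6521 -0.0567  0.131 ]]
dome [[ 0.6464 -0.1042  0.1525]] [[ 0.6536 -0.0938  0.1525]]
pot [[ 0.6124 -0.0795  0.072 ]]
```

Request:
drive_tool([
  {"hand": 1, "dz": -0.3, "spin": 0.99},
  {"hand": 1, "dz": -0.3, "spin": 0.99},
  {"hand": 1, "dz": -0.3, "spin": 0.99},
  {"hand": 1, "dz": -0.3, "spin": 0.99},
  {"hand": 1, "dz": -0.3, "spin": 0.99},
  {"hand": 1, "dz": -0.3, "spin": 0.99},
  {"hand": 1, "dz": -0.3, "spin": 0.99},
  {"hand": 1, "dz": -0.3, "spin": 0.99},
])

```text
$.moves[0]: bad value
```

Request:
drive_tool([
  {"hand": 1, "dx": -1, "dy": 0.6},
  {"hand": 1, "dx": -1, "dy": 0.6},
  {"hand": 1, "dx": -1, "dy": 0.6},
  {"hand": 1, "dx": -1, "dy": 0.6},
  {"hand": 1, "dx": -1, "dy": 0.6},
  {"hand": 1, "dx": -1, "dy": 0.6},
  {"hand": 1, "dx": -1, "dy": 0.6},
  {"hand": 1, "dx": -1, "dy": 0.6},
  {"hand": 1, "dx": -1, "dy": 0.6},
  {"hand": 1, "dx": -1, "dy": 0.6},
  {"hand": 1, "dx": -1, "dy": 0.6},
  {"hand": 1, "dx": -1, "dy": 0.6},
])

```text
$.moves[0]: bad value
```

Request:
drive_tool([
  {"hand": 1, "dx": 0, "dy": 0, "dz": -0.3, "spin": 0.99},
  {"hand": 1, "dx": 0, "dy": 0, "dz": -0.3, "spin": 0.99},
  {"hand": 1, "dx": 0, "dy": 0, "dz": -0.3, "spin": 0.99},
  {"hand": 1, "dx": 0, "dy": 0, "dz": -0.3, "spin": 0.99},
  {"hand": 1, "dx": 0, "dy": 0, "dz": -0.3, "spin": 0.99},
  {"hand": 1, "dx": 0, "dy": 0, "dz": -0.3, "spin": 0.99},
  {"hand": 1, "dx": 0, "dy": 0, "dz": -0.3, "spin": 0.99},
  {"hand": 1, "dx": 0, "dy": 0, "dz": -0.3, "spin": 0.99},
])

```text
t: 0.9
ee_pos: [0.2379, 0.5232, 0.279]
tcp_rot: [[-0.032, 0.999, -0.0], [0.999, 0.032, -0.001], [-0.001, -0.001, -1.0]]
ft_force: [0.1, 0.5, 0.6]
opening: 0.0852
gripper_force: 0.0
```

Request:
drive_tool([
  {"hand": 1, "dx": -1, "dy": 0.6, "dz": 0, "spin": 0},
  {"hand": 1, "dx": -1, "dy": 0.6, "dz": 0, "spin": 0},
  {"hand": 1, "dx": -1, "dy": 0.6, "dz": 0, "spin": 0},
  {"hand": 1, "dx": -1, "dy": 0.6, "dz": 0, "spin": 0},
  {"hand": 1, "dx": -1, "dy": 0.6, "dz": 0, "spin": 0},
  {"hand": 1, "dx": -1, "dy": 0.6, "dz": 0, "spin": 0},
  {"hand": 1, "dx": -1, "dy": 0.6, "dz": 0, "spin": 0},
  {"hand": 1, "dx": -1, "dy": 0.6, "dz": 0, "spin": 0},
  {"hand": 1, "dx": -1, "dy": 0.6, "dz": 0, "spin": 0},
  {"hand": 1, "dx": -1, "dy": 0.6, "dz": 0, "spin": 0},
  {"hand": 1, "dx": -1, "dy": 0.6, "dz": 0, "spin": 0},
  {"hand": 1, "dx": -1, "dy": 0.6, "dz": 0, "spin": 0},
])

```text
t: 2.1
ee_pos: [0.3913, 0.2881, 0.2789]
tcp_rot: [[-0.038, 0.999, -0.001], [0.999, 0.038, -0.0], [-0.0, -0.001, -1.0]]
ft_force: [0.2, 0.2, -0.0]
opening: 0.0857
gripper_force: 0.0
```

```bash
python3 - <<'E'
from h import *
cv2.imwrite("pics/w_board.png",imaging.get_image("wrist"));s=r.observe();print(s["ee_pos"],s["t"])
np.save("w_board.npy",np.c_[s["tcp_rot"],s["ee_pos"]])
E
```

```text
[0.39282277 0.28564592 0.27896949] 2.15
```

Request:
drive_tool([
  {"hand": 1, "dx": -1, "dy": 0.6, "dz": 0, "spin": 0},
  {"hand": 1, "dx": -1, "dy": 0.6, "dz": 0, "spin": 0},
  {"hand": 1, "dx": -1, "dy": 0.6, "dz": 0, "spin": 0},
  {"hand": 1, "dx": -1, "dy": 0.6, "dz": 0, "spin": 0},
  {"hand": 1, "dx": -1, "dy": 0.6, "dz": 0, "spin": 0},
  {"hand": 1, "dx": -1, "dy": 0.6, "dz": 0, "spin": 0},
  {"hand": 1, "dx": -1, "dy": 0.6, "dz": 0, "spin": 0},
  {"hand": 1, "dx": -1, "dy": 0.6, "dz": 0, "spin": 0},
  {"hand": 1, "dx": -1, "dy": 0.6, "dz": 0, "spin": 0},
  {"hand": 1, "dx": -1, "dy": 0.6, "dz": 0, "spin": 0},
  {"hand": 1, "dx": -1, "dy": 0.6, "dz": 0, "spin": 0},
  {"hand": 1, "dx": -1, "dy": 0.6, "dz": 0, "spin": 0},
])

```text
t: 3.35
ee_pos: [0.5443, 0.0542, 0.2789]
tcp_rot: [[-0.038, 0.999, -0.001], [0.999, 0.038, 0.0], [0.0, -0.001, -1.0]]
ft_force: [-0.4, -0.1, 0.5]
opening: 0.0856
gripper_force: 0.0
```

Request:
drive_tool([
  {"hand": 1, "dx": -0.7, "dy": 1, "dz": 0, "spin": 0},
  {"hand": 1, "dx": -0.7, "dy": 1, "dz": 0, "spin": 0},
  {"hand": 1, "dx": -0.7, "dy": 1, "dz": 0, "spin": 0},
  {"hand": 1, "dx": -0.7, "dy": 1, "dz": 0, "spin": 0},
  {"hand": 1, "dx": -0.7, "dy": 1, "dz": 0, "spin": 0},
  {"hand": 1, "dx": -0.7, "dy": 1, "dz": 0, "spin": 0},
  {"hand": 1, "dx": 0, "dy": 0, "dz": 0, "spin": 0},
])

```text
t: 4.05
ee_pos: [0.669, -0.026, 0.2776]
tcp_rot: [[-0.036, 0.999, -0.001], [0.999, 0.036, -0.0], [-0.0, -0.001, -1.0]]
ft_force: [-0.2, -0.6, 0.3]
opening: 0.0857
gripper_force: 0.0
```

```bash
python3 - <<'E'
from h import *
cv2.imwrite("pics/w_stand.png",imaging.get_image("wrist"));s=r.observe();print(s["ee_pos"],s["t"])
np.save("w_stand.npy",np.c_[s["tcp_rot"],s["ee_pos"]])
a=cv2.imread("pics/w_board.png");b=cv2.imread("pics/w_stand.png")
cv2.imwrite("pics/w_stand2.png",cv2.resize(b,(800,600),interpolation=cv2.INTER_CUBIC))
E
```

```text
[ 0.66766372 -0.02496452  0.27784441] 4.1
```

View pics/w_stand2.png

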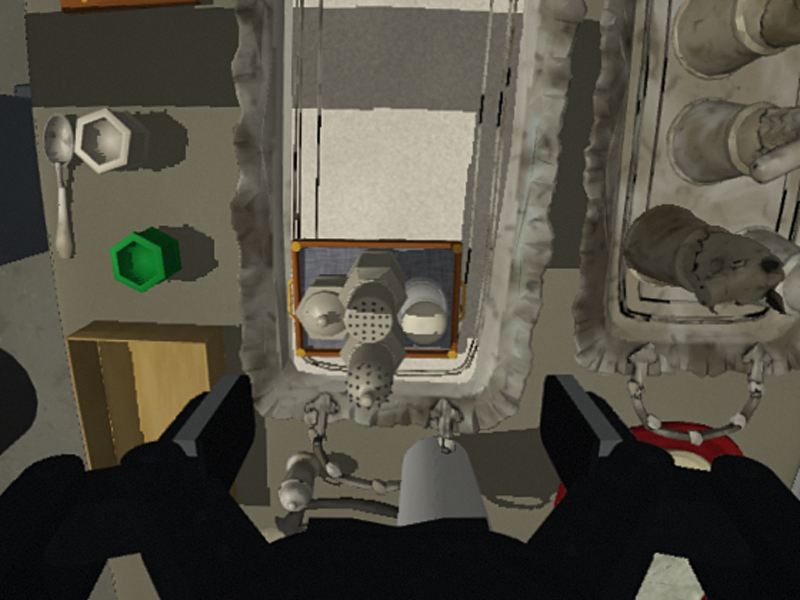

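View pics/w_board.png

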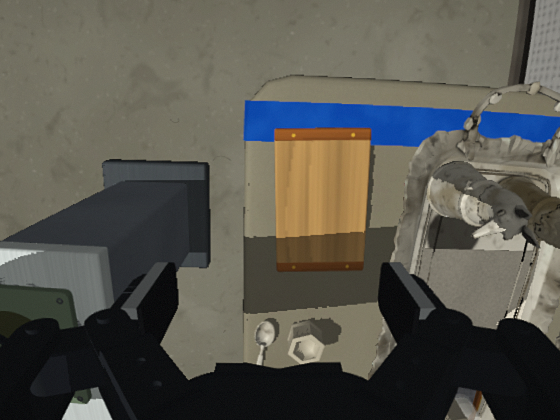

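Wrist view (800 px scale): the stand rim corners are near (292,241), (462,241), (459,357) and (297,357). The flat cap is at (369,313), the domed ball near (368,400), the stopper at (424,320), the plated salt at (104,140) and the green one at (145,260). In the second view the board spans (275-370, 128-270). Next I fit rectangles from masks.

```bash
cat >> h.py <<'E'
def wcam(name):
    P=np.load(name+".npy"); m=imaging.camera_model("wrist"); T=m["tool_from_camera"]
    return m,P[:,:3]@T[:3,:3],P[:,:3]@T[:3,3]+P[:,3]
def rect(c,mask,z):
    n,l,st,_=cv2.connectedComponentsWithStats(mask.astype(np.uint8)); k=1+np.argmax(st[1:,4])
    ys,xs=np.where(l==k); w=onz(c,np.c_[xs,ys],z)[:,:2]
    h=cv2.convexHull(w.astype(np.float32)); R=cv2.minAreaRect(h)
    return np.round(R[0],4),np.round(R[1],4),round(R[2],2),len(xs)
E
python3 - <<'E'
from h import *
np.set_printoptions(precision=4,suppress=True)
W=wcam("w_stand"); B=wcam("w_board")
a=cv2.imread("pics/w_stand.png"); b=cv2.imread("pics/w_board.png")
def brown(im,box,s=90):
    h=cv2.cvtColor(im,cv2.COLOR_BGR2HSV); m=(h[...,0]<22)&(h[...,1]>s)&(h[...,2]>35)
    q=np.zeros(m.shape,bool);x0,y0,x1,y1=box;q[y0:y1,x0:x1]=1
    return m&q
print("stand",rect(W,brown(a,(195,160,335,260)),.017))
print("board",rect(B,brown(b,(260,115,385,285),60),.0125))
k=800/560
print("corners",onz(W,np.array([(292,241),(463,241),(460,357),(297,357)])/k,.017)[:,:2])
# salt: bright hex ring
g=cv2.cvtColor(a,cv2.COLOR_BGR2GRAY)
m=np.zeros(g.shape,bool); m[72:122,48:94]=1
for th in(150,170,190): print("salt",th,rect(W,m&(g>th),.0385))
hh=onz(W,np.array([(78,120),(104,107),(129,124),(130,153),(104,172),(77,158)])/k,.0385)[:,:2]; print(hh,hh.mean(0))
print("flat cap",onz(W,np.array([(369,313)])/k,.131),"stopper",onz(W,np.array([(425,322)])/k,.075),"salt in board view",onz(B,[(306,348)],.0385))
S=cam("scene"); s0=cv2.imread("pics/scene0.png")
print("boardS",rect(S,brown(s0,(100,165,210,240),60),.0125))
h=cv2.cvtColor(s0,cv2.COLOR_BGR2HSV); q=np.zeros(h.shape[:2],bool); q[255:375,260:405]=1
print("tray",rect(S,q&(h[...,1]>60)&(h[...,0]<30),.03))
E
```

```text
stand (array([ 0.6496, -0.0764]), array([0.1532, 0.1054]), 1.48, 1896)
board (array([0.4473, 0.2418]), array([0.116 , 0.1851]), 2.75, 13314)
corners [[ 0.5786 -0.0277]
 [ 0.7209 -0.0225]
 [ 0.7259 -0.1265]
 [ 0.5808 -0.1321]]
salt 150 (array([0.4343, 0.0503]), array([0.0427, 0.0482]), 45.34, 706)
salt 170 (array([0.4331, 0.0492]), array([0.0449, 0.04  ]), 83.87, 333)
salt 190 (array([0.4221, 0.0417]), array([0.0134, 0.0335]), 37.66, 97)
[[0.4167 0.066 ]
 [0.439  0.0755]
 [0.4582 0.063 ]
 [0.4573 0.0413]
 [0.4344 0.0266]
 [0.4128 0.0372]] [0.4364 0.0516]
flat cap [[ 0.6499 -0.0506  0.131 ]] stopper [[ 0.6889 -0.0746  0.075 ]] salt in board view [[0.4384 0.048  0.0385]]
boardS (array([0.4446, 0.2409]), array([0.1184, 0.1895]), 2.78, 3546)
tray (array([ 0.4477, -0.2111]), array([0.1443, 0.2073]), 0.35, 8286)
```

Request:
drive_tool([
  {"hand": 1, "dx": -0.71, "dy": -0.47, "dz": 0.5, "spin": 0},
  {"hand": 1, "dx": -0.71, "dy": -0.47, "dz": 1, "spin": 0},
  {"hand": 1, "dx": 0, "dy": 0, "dz": 1, "spin": 0},
  {"hand": 1, "dx": 0, "dy": 0, "dz": 1, "spin": 0},
  {"hand": 1, "dx": 0, "dy": 0, "dz": 1, "spin": 0},
  {"hand": 1, "dx": 0, "dy": 0, "dz": 1, "spin": 0},
  {"hand": 1, "dx": 0, "dy": 0, "dz": 0.5, "spin": 0},
  {"hand": 1, "dx": 0, "dy": 0, "dz": 0, "spin": 0},
])

```text
t: 4.9
ee_pos: [0.6481, -0.053, 0.1579]
tcp_rot: [[-0.039, 0.999, -0.004], [0.999, 0.039, 0.001], [0.001, -0.004, -1.0]]
ft_force: [0.7, 0.3, 0.7]
opening: 0.0856
gripper_force: 0.0
```

```bash
python3 - <<'E'
from h import *
a=imaging.get_image("wrist");s=r.observe();print(s["ee_pos"],s["tcp_rot"][:,1],s["t"])
b=imaging.get_image("scene")
cv2.imwrite("pics/g1.png",np.hstack([cv2.resize(a,(400,300)),cv2.resize(b[120:270,250:450],(400,300))]))
E
```

```text
[ 0.64906662 -0.05316995  0.15924883] [ 9.99257156e-01  3.85264302e-02 -9.22342469e-04] 4.95
```

View pics/g1.png

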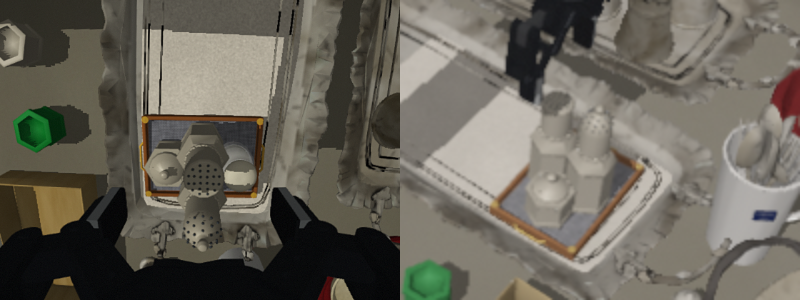

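The wrist half shows the flat cap centred at (205,178) and the domed one at (203,228), both between the open fingers. I compute the cap positions from that.

```bash
python3 - <<'E'
from h import *
W=cam("wrist"); q=lambda u,v:[(u*1.4,v*1.4)]
print(onz(W,q(205,178),.131), onz(W,q(203,242),.1525), onz(W,q(240,177),.075),r.observe()["ee_pos"])
b=onz(W,np.array([(141,116),(263,117),(260,199),(145,194)])*1.4,.017)[:,:2];print(b,b.mean(0))
E
```

```text
[[ 0.65378235 -0.05664841  0.131     ]] [[ 0.65370881 -0.09811792  0.1525    ]] [[ 0.6915083  -0.07820253  0.075     ]] [ 0.64973853 -0.05330564  0.16011814]
[[ 0.58027564 -0.02973343]
 [ 0.72387634 -0.0253652 ]
 [ 0.73211362 -0.13242759]
 [ 0.58267223 -0.13078885]] [ 0.65473446 -0.07957877]
```

Request:
drive_tool([
  {"hand": 1, "dx": -0.12, "dy": 0.1, "dz": 0.8, "spin": 0},
  {"hand": 1, "dx": 0, "dy": 0, "dz": 0.8, "spin": 0},
  {"hand": 1, "dx": 0, "dy": 0, "dz": 0.8, "spin": 0},
  {"hand": 1, "dx": 0, "dy": 0, "dz": 0.8, "spin": 0},
  {"hand": 1, "dx": 0, "dy": 0, "dz": 0, "spin": 0},
  {"hand": -1, "dx": 0, "dy": 0, "dz": 0, "spin": 0},
  {"hand": -1, "dx": 0, "dy": 0, "dz": 0, "spin": 0},
  {"hand": -1, "dx": 0, "dy": 0, "dz": 0, "spin": 0},
  {"hand": -1, "dx": 0, "dy": 0, "dz": 0, "spin": 0},
  {"hand": -1, "dx": 0, "dy": 0, "dz": 0, "spin": 0},
  {"hand": -1, "dx": 0, "dy": 0, "dz": 0, "spin": 0},
])

```text
t: 6.1
ee_pos: [0.6522, -0.056, 0.0966]
tcp_rot: [[-0.038, 0.999, 0.002], [0.999, 0.038, -0.0], [-0.0, 0.002, -1.0]]
ft_force: [-1.0, -0.4, 5.7]
opening: 0.0305
gripper_force: 59.7
```

Request:
drive_tool([
  {"hand": -1, "dx": 0, "dy": 0, "dz": -0.5, "spin": 0},
  {"hand": -1, "dx": 0, "dy": 0, "dz": -0.9, "spin": 0},
  {"hand": -1, "dx": 0, "dy": 0, "dz": -0.9, "spin": 0},
  {"hand": -1, "dx": 0, "dy": 0, "dz": -0.9, "spin": 0},
  {"hand": -1, "dx": 0, "dy": 0, "dz": -0.9, "spin": 0},
  {"hand": -1, "dx": 0, "dy": 0, "dz": -0.9, "spin": 0},
  {"hand": -1, "dx": 0.3, "dy": -0.4, "dz": 0, "spin": 0},
  {"hand": -1, "dx": 0.8, "dy": -0.8, "dz": 0, "spin": 0},
  {"hand": -1, "dx": 0.9, "dy": -0.9, "dz": 0, "spin": 0},
  {"hand": -1, "dx": 0.9, "dy": -0.9, "dz": 0, "spin": 0},
  {"hand": -1, "dx": 0.9, "dy": -0.9, "dz": 0, "spin": 0},
  {"hand": -1, "dx": 0.9, "dy": -0.9, "dz": 0, "spin": 0},
])

```text
t: 7.3
ee_pos: [0.5496, 0.0352, 0.1938]
tcp_rot: [[-0.038, 0.999, -0.003], [0.999, 0.038, 0.0], [0.0, -0.003, -1.0]]
ft_force: [0.6, 0.7, -2.9]
opening: 0.0303
gripper_force: 59.9
```

Request:
drive_tool([
  {"hand": -1, "dx": 0.9, "dy": -0.9, "dz": 0, "spin": 0},
  {"hand": -1, "dx": 0.9, "dy": -0.9, "dz": 0, "spin": 0},
  {"hand": -1, "dx": 0.9, "dy": -0.9, "dz": 0, "spin": 0},
  {"hand": -1, "dx": 0.9, "dy": -0.9, "dz": 0, "spin": 0},
  {"hand": -1, "dx": 0.9, "dy": -0.9, "dz": 0, "spin": 0},
  {"hand": -1, "dx": 0.9, "dy": -0.38, "dz": 0, "spin": 0},
  {"hand": -1, "dx": 0.9, "dy": 0, "dz": 0, "spin": 0},
  {"hand": -1, "dx": 0.9, "dy": 0, "dz": 0, "spin": 0},
  {"hand": -1, "dx": 0.9, "dy": 0, "dz": 0, "spin": 0},
  {"hand": -1, "dx": 0.9, "dy": 0, "dz": 0, "spin": 0},
  {"hand": -1, "dx": 0.9, "dy": 0, "dz": 0, "spin": 0},
  {"hand": -1, "dx": 0.9, "dy": 0, "dz": 0, "spin": 0},
])

```text
t: 8.5
ee_pos: [0.4446, 0.2466, 0.194]
tcp_rot: [[-0.038, 0.999, -0.003], [0.999, 0.038, -0.001], [-0.001, -0.003, -1.0]]
ft_force: [0.1, 0.5, -3.7]
opening: 0.0308
gripper_force: 60.0
```

Request:
drive_tool([
  {"hand": -1, "dx": 0.8, "dy": 0, "dz": 0, "spin": 0},
  {"hand": -1, "dx": 0, "dy": 0, "dz": 0, "spin": 0},
  {"hand": -1, "dx": 0, "dy": 0, "dz": 0, "spin": 0},
])

```text
t: 8.8
ee_pos: [0.445, 0.2621, 0.1947]
tcp_rot: [[-0.039, 0.999, -0.001], [0.999, 0.039, -0.001], [-0.001, -0.001, -1.0]]
ft_force: [-0.1, -0.2, -4.2]
opening: 0.0303
gripper_force: 60.0
```

```bash
python3 - <<'E'
from h import *
np.set_printoptions(precision=4,suppress=True)
s=r.observe();print(s["ee_pos"],s["tcp_rot"][:,1],s["t"],s["ft_force"],s["opening"])
a=imaging.get_image("scene");b=imaging.get_image("side")
cv2.imwrite("pics/g2.png",np.hstack([cv2.resize(a[90:290,90:390],(450,300)),cv2.resize(b[100:333,280:490],(270,300))]))
E
```

```text
[0.445  0.2621 0.1947] [ 0.9992  0.039  -0.0014] 8.8 [-0.0527 -0.2477 -4.1642] 0.030308811507949066
```

View pics/g2.png

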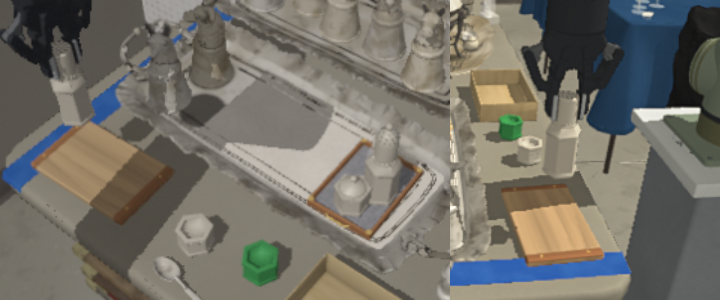

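The caster hangs upright in the grip, at (68,85) in the scene half. Only the mustard pot and the domed caster show in the stand, with the jar still behind them.

Request:
drive_tool([
  {"hand": -1, "dx": 0.5, "dy": 0, "dz": 0.5, "spin": 0},
  {"hand": -1, "dx": 0.5, "dy": 0, "dz": 0.9, "spin": 0},
  {"hand": -1, "dx": 0, "dy": 0, "dz": 0.9, "spin": 0},
  {"hand": -1, "dx": 0, "dy": 0, "dz": 0.9, "spin": 0},
  {"hand": -1, "dx": 0, "dy": 0, "dz": 0.9, "spin": 0},
  {"hand": -1, "dx": 0, "dy": 0, "dz": 0.4, "spin": 0},
  {"hand": -1, "dx": 0, "dy": 0, "dz": 0.1, "spin": 0},
  {"hand": -1, "dx": 0, "dy": 0, "dz": 0.05, "spin": 0},
  {"hand": -1, "dx": 0, "dy": 0, "dz": 0, "spin": 0},
])

```text
t: 9.8
ee_pos: [0.4455, 0.2826, 0.103]
tcp_rot: [[-0.038, 0.999, 0.001], [0.999, 0.038, 0.001], [0.001, 0.001, -1.0]]
ft_force: [1.3, -0.7, -2.9]
opening: 0.0301
gripper_force: 60.0
```

Request:
drive_tool([
  {"hand": -1, "dx": 0, "dy": 0, "dz": 0.1, "spin": 0},
  {"hand": -1, "dx": 0, "dy": 0, "dz": 0.05, "spin": 0},
  {"hand": -1, "dx": 0, "dy": 0, "dz": 0, "spin": 0},
])

```text
t: 10.1
ee_pos: [0.445, 0.2824, 0.0995]
tcp_rot: [[-0.038, 0.999, 0.0], [0.999, 0.038, 0.0], [0.0, 0.0, -1.0]]
ft_force: [0.2, 0.1, -1.9]
opening: 0.0306
gripper_force: 60.0
```

Request:
drive_tool([
  {"hand": 1, "dx": 0, "dy": 0, "dz": 0, "spin": 0},
  {"hand": 1, "dx": 0, "dy": 0, "dz": 0, "spin": 0},
  {"hand": 1, "dx": 0, "dy": 0, "dz": 0, "spin": 0},
  {"hand": 1, "dx": 0, "dy": 0, "dz": -0.5, "spin": 0},
  {"hand": 1, "dx": 0, "dy": 0, "dz": -1, "spin": 0},
  {"hand": 1, "dx": 0, "dy": 0, "dz": -1, "spin": 0},
  {"hand": 1, "dx": 0, "dy": 0, "dz": -1, "spin": 0},
  {"hand": 1, "dx": 0, "dy": 0, "dz": -1, "spin": 0},
  {"hand": 1, "dx": 0, "dy": 0, "dz": -1, "spin": 0},
  {"hand": 1, "dx": -0.5, "dy": 0, "dz": -0.5, "spin": 0},
  {"hand": 1, "dx": -1, "dy": 0, "dz": 0, "spin": 0},
  {"hand": 1, "dx": -1, "dy": 0, "dz": 0, "spin": 0},
])

```text
t: 11.3
ee_pos: [0.4468, 0.2314, 0.2199]
tcp_rot: [[-0.039, 0.999, 0.001], [0.999, 0.039, 0.0], [0.0, 0.001, -1.0]]
ft_force: [-0.0, 0.3, -0.3]
opening: 0.0854
gripper_force: 0.0
```

Request:
drive_tool([
  {"hand": 1, "dx": -1, "dy": 0, "dz": 0, "spin": 0},
  {"hand": 1, "dx": -1, "dy": 0, "dz": 0, "spin": 0},
  {"hand": 1, "dx": -1, "dy": 0, "dz": 0, "spin": 0},
  {"hand": 1, "dx": -1, "dy": 0, "dz": 0, "spin": 0},
  {"hand": 1, "dx": -1, "dy": 0.7, "dz": 0, "spin": 0},
  {"hand": 1, "dx": -1, "dy": 0.9, "dz": 0, "spin": 0},
  {"hand": 1, "dx": -1, "dy": 0.9, "dz": 0, "spin": 0},
  {"hand": 1, "dx": -1, "dy": 0.9, "dz": 0, "spin": 0},
  {"hand": 1, "dx": -1, "dy": 0.9, "dz": 0, "spin": 0},
  {"hand": 1, "dx": -1, "dy": 0.9, "dz": 0, "spin": 0},
  {"hand": 1, "dx": -1, "dy": 0.9, "dz": 0, "spin": 0},
  {"hand": 1, "dx": -1, "dy": 0.9, "dz": 0, "spin": 0},
])

```text
t: 12.5
ee_pos: [0.5961, -0.0036, 0.2193]
tcp_rot: [[-0.038, 0.999, -0.001], [0.999, 0.038, -0.0], [-0.0, -0.001, -1.0]]
ft_force: [0.7, -0.7, -0.7]
opening: 0.0853
gripper_force: 0.0
```

Request:
drive_tool([
  {"hand": 1, "dx": -1, "dy": 0.9, "dz": 0, "spin": 0},
  {"hand": 1, "dx": -1, "dy": 0.9, "dz": 0, "spin": 0},
  {"hand": 1, "dx": -1, "dy": 0.9, "dz": 0, "spin": 0},
  {"hand": 1, "dx": -1, "dy": 0, "dz": 0, "spin": 0},
  {"hand": 1, "dx": 0, "dy": 0, "dz": 0, "spin": 0},
  {"hand": 1, "dx": 0, "dy": 0, "dz": 0, "spin": 0},
])

```text
t: 13.1
ee_pos: [0.6523, -0.0803, 0.2191]
tcp_rot: [[-0.037, 0.999, -0.001], [0.999, 0.037, 0.001], [0.001, -0.001, -1.0]]
ft_force: [-0.8, -0.7, -0.3]
opening: 0.0857
gripper_force: 0.0
```

```bash
python3 - <<'E'
from h import *
np.set_printoptions(precision=4,suppress=True)
s=r.observe();print(s["ee_pos"],s["tcp_rot"][:,1],s["t"]);np.save("w3.npy",np.c_[s["tcp_rot"],s["ee_pos"]])
a=imaging.get_image("wrist");cv2.imwrite("pics/w3.png",a)
E
```

```text
[ 0.6523 -0.0803  0.2191] [ 0.9993  0.037  -0.0009] 13.1
```

View pics/w3.png

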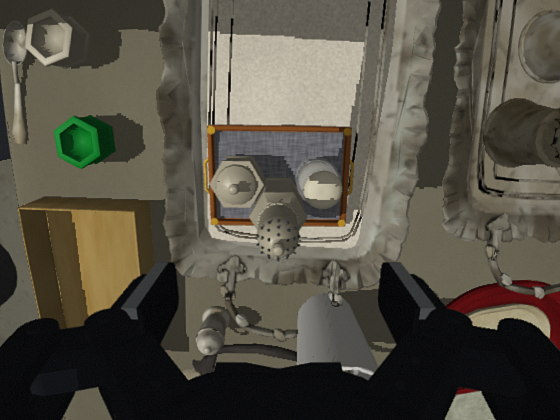

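The domed ball is at (276,252), the mustard ball at (233,187), the jar stopper at (322,186), and the rim corners are at (208,127), (351,129), (346,227) and (210,222).

```bash
python3 - <<'E'
from h import *
np.set_printoptions(precision=4,suppress=True)
W=wcam("w3")
print(onz(W,[(276,252)],.1525),onz(W,[(233,187)],.072),onz(W,[(322,186)],.075))
b=onz(W,[(208,127),(351,129),(346,227),(210,222)],.017)[:,:2];print(b,b.mean(0))
im=cv2.imread("pics/w3.png");h=cv2.cvtColor(im,cv2.COLOR_BGR2HSV)
q=np.zeros(h.shape[:2],bool); q[115:235,204:356]=1
print(rect(W,q&(h[...,0]<18)&(h[...,1]>110)&(h[...,2]>35),.017))
hh=onz(W,[(28,38),(49,11),(72,22),(70,48),(52,64),(28,52)],.0385)[:,:2];c=(hh[:3]+hh[3:])/2;print(hh,c)
E
```

```text
[[ 0.6507 -0.1018  0.1525]] [[ 0.6121 -0.0776  0.072 ]] [[ 0.6886 -0.0732  0.075 ]]
[[ 0.5802 -0.0305]
 [ 0.7214 -0.0272]
 [ 0.7256 -0.1295]
 [ 0.5807 -0.1293]] [ 0.652  -0.0791]
(array([ 0.7155, -0.087 ]), array([0.1047, 0.0392]), 69.13, 759)
[[0.4165 0.0492]
 [0.4394 0.0719]
 [0.4612 0.0618]
 [0.4577 0.0394]
 [0.4388 0.0256]
 [0.4153 0.0367]] [[0.4371 0.0443]
 [0.4391 0.0487]
 [0.4383 0.0493]]
```

Request:
drive_tool([
  {"hand": 1, "dx": -0.5, "dy": 0, "dz": 0.5, "spin": 0},
  {"hand": 1, "dx": -0.5, "dy": 0, "dz": 0.9, "spin": 0},
  {"hand": 1, "dx": 0, "dy": 0, "dz": 0.9, "spin": 0},
  {"hand": 1, "dx": 0, "dy": 0, "dz": 0.9, "spin": 0},
  {"hand": 1, "dx": 0, "dy": 0, "dz": 0.9, "spin": 0},
  {"hand": 1, "dx": 0, "dy": 0, "dz": 0.9, "spin": 0},
  {"hand": 1, "dx": 0, "dy": 0, "dz": 0.9, "spin": 0},
  {"hand": 1, "dx": 0, "dy": 0, "dz": 0.3, "spin": 0},
  {"hand": 1, "dx": 0, "dy": 0, "dz": 0, "spin": 0},
  {"hand": 1, "dx": 0, "dy": 0, "dz": 0, "spin": 0},
])

```text
t: 14.15
ee_pos: [0.6541, -0.0999, 0.096]
tcp_rot: [[-0.038, 0.999, 0.001], [0.999, 0.038, -0.0], [-0.0, 0.001, -1.0]]
ft_force: [0.0, 0.4, -0.3]
opening: 0.0855
gripper_force: 0.0
```

Request:
drive_tool([
  {"hand": -1, "dx": 0, "dy": 0, "dz": 0, "spin": 0},
  {"hand": -1, "dx": 0, "dy": 0, "dz": 0, "spin": 0},
  {"hand": -1, "dx": 0, "dy": 0, "dz": 0, "spin": 0},
  {"hand": -1, "dx": 0, "dy": 0, "dz": 0, "spin": 0},
  {"hand": -1, "dx": 0, "dy": 0, "dz": 0, "spin": 0},
  {"hand": -1, "dx": 0, "dy": 0, "dz": 0, "spin": 0},
])

```text
t: 14.75
ee_pos: [0.6538, -0.1, 0.096]
tcp_rot: [[-0.038, 0.999, 0.0], [0.999, 0.038, -0.0], [-0.0, 0.0, -1.0]]
ft_force: [-1.4, -0.0, 5.4]
opening: 0.0302
gripper_force: 59.5
```

Request:
drive_tool([
  {"hand": -1, "dx": 0, "dy": 0, "dz": -0.5, "spin": 0},
  {"hand": -1, "dx": 0, "dy": 0, "dz": -0.9, "spin": 0},
  {"hand": -1, "dx": 0, "dy": 0, "dz": -0.9, "spin": 0},
  {"hand": -1, "dx": 0, "dy": 0, "dz": -0.9, "spin": 0},
  {"hand": -1, "dx": 0, "dy": 0, "dz": -0.9, "spin": 0},
  {"hand": -1, "dx": 0, "dy": 0, "dz": -0.9, "spin": 0},
  {"hand": -1, "dx": 0, "dy": 0, "dz": -0.9, "spin": 0},
  {"hand": -1, "dx": 0.4, "dy": -0.4, "dz": 0, "spin": 0},
  {"hand": -1, "dx": 0.9, "dy": -0.9, "dz": 0, "spin": 0},
  {"hand": -1, "dx": 0.9, "dy": -0.9, "dz": 0, "spin": 0},
  {"hand": -1, "dx": 0.9, "dy": -0.9, "dz": 0, "spin": 0},
  {"hand": -1, "dx": 0.9, "dy": -0.9, "dz": 0, "spin": 0},
])

```text
t: 15.95
ee_pos: [0.5684, -0.0219, 0.2118]
tcp_rot: [[-0.038, 0.999, -0.003], [0.999, 0.038, 0.001], [0.001, -0.003, -1.0]]
ft_force: [0.4, -0.2, -2.5]
opening: 0.0301
gripper_force: 59.9
```

Request:
drive_tool([
  {"hand": -1, "dx": 0.9, "dy": -0.9, "dz": 0, "spin": 0},
  {"hand": -1, "dx": 0.9, "dy": -0.9, "dz": 0, "spin": 0},
  {"hand": -1, "dx": 0.9, "dy": -0.9, "dz": 0, "spin": 0},
  {"hand": -1, "dx": 0.9, "dy": -0.9, "dz": 0, "spin": 0},
  {"hand": -1, "dx": 0.9, "dy": -0.9, "dz": 0, "spin": 0},
  {"hand": -1, "dx": 0.9, "dy": -0.9, "dz": 0, "spin": 0},
  {"hand": -1, "dx": 0.9, "dy": -0.3, "dz": 0, "spin": 0},
  {"hand": -1, "dx": 0.9, "dy": 0, "dz": 0, "spin": 0},
  {"hand": -1, "dx": 0.9, "dy": 0, "dz": 0, "spin": 0},
  {"hand": -1, "dx": 0.9, "dy": 0, "dz": 0, "spin": 0},
  {"hand": -1, "dx": 0.9, "dy": 0, "dz": 0, "spin": 0},
  {"hand": -1, "dx": 0.9, "dy": 0, "dz": 0, "spin": 0},
])

```text
t: 17.15
ee_pos: [0.4468, 0.189, 0.2121]
tcp_rot: [[-0.038, 0.999, -0.003], [0.999, 0.038, -0.001], [-0.001, -0.003, -1.0]]
ft_force: [0.1, 0.4, -3.8]
opening: 0.0305
gripper_force: 60.1
```

Request:
drive_tool([
  {"hand": -1, "dx": 0.7, "dy": 0, "dz": 0, "spin": 0},
  {"hand": -1, "dx": 0, "dy": 0, "dz": 0, "spin": 0},
  {"hand": -1, "dx": 0, "dy": 0, "dz": 0, "spin": 0},
  {"hand": -1, "dx": 0, "dy": 0, "dz": 0, "spin": 0},
])

```text
t: 17.55
ee_pos: [0.4477, 0.2017, 0.2131]
tcp_rot: [[-0.038, 0.999, -0.001], [0.999, 0.038, -0.001], [-0.001, -0.001, -1.0]]
ft_force: [0.6, 0.4, -3.0]
opening: 0.0307
gripper_force: 60.1
```

Request:
drive_tool([
  {"hand": -1, "dx": 0, "dy": 0, "dz": 0.5, "spin": 0},
  {"hand": -1, "dx": 0, "dy": 0, "dz": 0.9, "spin": 0},
  {"hand": -1, "dx": 0, "dy": 0, "dz": 0.9, "spin": 0},
  {"hand": -1, "dx": 0, "dy": 0, "dz": 0.9, "spin": 0},
  {"hand": -1, "dx": 0, "dy": 0, "dz": 0.9, "spin": 0},
  {"hand": -1, "dx": 0, "dy": 0, "dz": 0.9, "spin": 0},
  {"hand": -1, "dx": 0, "dy": 0, "dz": 0.45, "spin": 0},
  {"hand": -1, "dx": 0, "dy": 0, "dz": 0.15, "spin": 0},
  {"hand": -1, "dx": 0, "dy": 0, "dz": 0.05, "spin": 0},
  {"hand": -1, "dx": 0, "dy": 0, "dz": 0, "spin": 0},
  {"hand": -1, "dx": 0, "dy": 0, "dz": 0, "spin": 0},
])

```text
t: 18.65
ee_pos: [0.4486, 0.2026, 0.101]
tcp_rot: [[-0.038, 0.999, 0.002], [0.999, 0.038, 0.001], [0.001, 0.002, -1.0]]
ft_force: [-0.7, -0.9, -2.5]
opening: 0.0303
gripper_force: 60.1
```

Request:
drive_tool([
  {"hand": -1, "dx": 0, "dy": 0, "dz": 0.1, "spin": 0},
  {"hand": -1, "dx": 0, "dy": 0, "dz": 0, "spin": 0},
  {"hand": -1, "dx": 0, "dy": 0, "dz": 0, "spin": 0},
])

```text
t: 18.95
ee_pos: [0.4485, 0.2026, 0.0988]
tcp_rot: [[-0.038, 0.999, 0.001], [0.999, 0.038, 0.001], [0.001, 0.001, -1.0]]
ft_force: [-0.3, 0.1, -0.3]
opening: 0.0298
gripper_force: 60.1
```

```bash
python3 - <<'E'
from h import *
np.set_printoptions(precision=4,suppress=True)
S=cam("scene");D=cam("side")
print("base",onz(S,[(425,240)],0),"D",onz(D,[(230,178)],0))
print("rim",tri(S,(433,197),D,(231,139)),"L/R rim",onz(S,[(411,187),(455,208)],.11),"spoon",tri(S,(432,180),D,(230,122)))
print(r.observe()["ee_pos"])
E
```

```text
base [[ 0.7206 -0.2644  0.    ]] D [[ 0.7198 -0.238   0.    ]]
rim [ 0.7153 -0.2489  0.1239] L/R rim [[ 0.7325 -0.1995  0.11  ]
 [ 0.738  -0.2932  0.11  ]] spoon [ 0.7113 -0.2394  0.1743]
[0.4485 0.2026 0.0988]
```

Request:
drive_tool([
  {"hand": 1, "dx": 0, "dy": 0, "dz": 0, "spin": 0},
  {"hand": 1, "dx": 0, "dy": 0, "dz": 0, "spin": 0},
  {"hand": 1, "dx": 0, "dy": 0, "dz": 0, "spin": 0},
  {"hand": 1, "dx": 0, "dy": 0, "dz": -0.5, "spin": 0},
  {"hand": 1, "dx": 0, "dy": 0, "dz": -1, "spin": 0},
  {"hand": 1, "dx": 0, "dy": 0, "dz": -1, "spin": 0},
  {"hand": 1, "dx": 0, "dy": 0, "dz": -1, "spin": 0},
  {"hand": 1, "dx": 0, "dy": 0, "dz": -1, "spin": 0},
  {"hand": 1, "dx": 0, "dy": 0, "dz": -1, "spin": 0},
  {"hand": 1, "dx": -0.6, "dy": 0.4, "dz": -0.6, "spin": 0},
  {"hand": 1, "dx": -1, "dy": 0.8, "dz": 0, "spin": 0},
  {"hand": 1, "dx": -1, "dy": 0.8, "dz": 0, "spin": 0},
])

```text
t: 20.15
ee_pos: [0.4906, 0.1517, 0.2219]
tcp_rot: [[-0.039, 0.999, 0.002], [0.999, 0.039, 0.001], [0.001, 0.002, -1.0]]
ft_force: [0.5, 0.1, -0.5]
opening: 0.0855
gripper_force: 0.0
```

Request:
drive_tool([
  {"hand": 1, "dx": -1, "dy": 0.8, "dz": 0, "spin": 0},
  {"hand": 1, "dx": -1, "dy": 0.8, "dz": 0, "spin": 0},
  {"hand": 1, "dx": -1, "dy": 0.8, "dz": 0, "spin": 0},
  {"hand": 1, "dx": -1, "dy": 0.8, "dz": 0, "spin": 0},
  {"hand": 1, "dx": -1, "dy": 0.8, "dz": 0, "spin": 0},
  {"hand": 1, "dx": -1, "dy": 0.8, "dz": 0, "spin": 0},
  {"hand": 1, "dx": -1, "dy": 0.8, "dz": 0, "spin": 0},
  {"hand": 1, "dx": -1, "dy": 0.8, "dz": 0, "spin": 0},
  {"hand": 1, "dx": -1, "dy": 0.8, "dz": 0, "spin": 0},
  {"hand": 1, "dx": -1, "dy": 0.9, "dz": 0, "spin": 0},
  {"hand": 1, "dx": -1, "dy": 0.9, "dz": 0, "spin": 0},
  {"hand": 1, "dx": -0.8, "dy": 0.7, "dz": 0, "spin": 0},
])

```text
t: 21.35
ee_pos: [0.6937, -0.0777, 0.221]
tcp_rot: [[-0.038, 0.999, 0.001], [0.999, 0.038, -0.0], [-0.0, 0.001, -1.0]]
ft_force: [0.6, 0.3, -0.3]
opening: 0.0854
gripper_force: 0.0
```

Request:
drive_tool([
  {"hand": 1, "dx": 0, "dy": 0, "dz": 0, "spin": 1},
  {"hand": 1, "dx": 0, "dy": 0, "dz": 0, "spin": 1},
  {"hand": 1, "dx": 0, "dy": 0, "dz": 0, "spin": 1},
  {"hand": 1, "dx": 0, "dy": 0, "dz": 0, "spin": 1},
  {"hand": 1, "dx": 0, "dy": 0, "dz": 0, "spin": 1},
  {"hand": 1, "dx": 0, "dy": 0, "dz": 0, "spin": 1},
  {"hand": 1, "dx": 0, "dy": 0, "dz": 0, "spin": 1},
  {"hand": 1, "dx": 0, "dy": 0, "dz": 0, "spin": 1},
  {"hand": 1, "dx": 0, "dy": 0, "dz": 0, "spin": 1},
  {"hand": 1, "dx": 0, "dy": 0, "dz": 0, "spin": 1},
  {"hand": 1, "dx": 0, "dy": 0, "dz": 0, "spin": 1},
  {"hand": 1, "dx": 0, "dy": 0, "dz": 0, "spin": 0.25},
])

```text
t: 22.55
ee_pos: [0.6928, -0.0764, 0.2211]
tcp_rot: [[0.999, 0.035, 0.0], [0.035, -0.999, 0.0], [0.0, -0.0, -1.0]]
ft_force: [0.2, 1.2, 0.0]
opening: 0.0855
gripper_force: 0.0
```

```bash
python3 - <<'E'
from h import *
np.set_printoptions(precision=4,suppress=True)
s=r.observe();print(s["ee_pos"],s["tcp_rot"][:,:2].T,s["t"]);np.save("w4.npy",np.c_[s["tcp_rot"],s["ee_pos"]])
a=imaging.get_image("wrist");b=imaging.get_image("scene");c=imaging.get_image("side")
cv2.imwrite("pics/w4f.png",a)
cv2.imwrite("pics/w4.png",np.vstack([np.hstack([a,np.zeros((420,240,3),np.uint8)]),np.hstack([cv2.resize(b[130:310,90:390],(300,180)),cv2.resize(c[100:310,180:440],(300,180)),np.zeros((180,200,3),np.uint8)])]))
E
```

```text
[ 0.6928 -0.0764  0.2211] [[ 0.9994  0.035   0.0004]
 [ 0.035  -0.9994 -0.    ]] 22.55
```

View pics/w4.png

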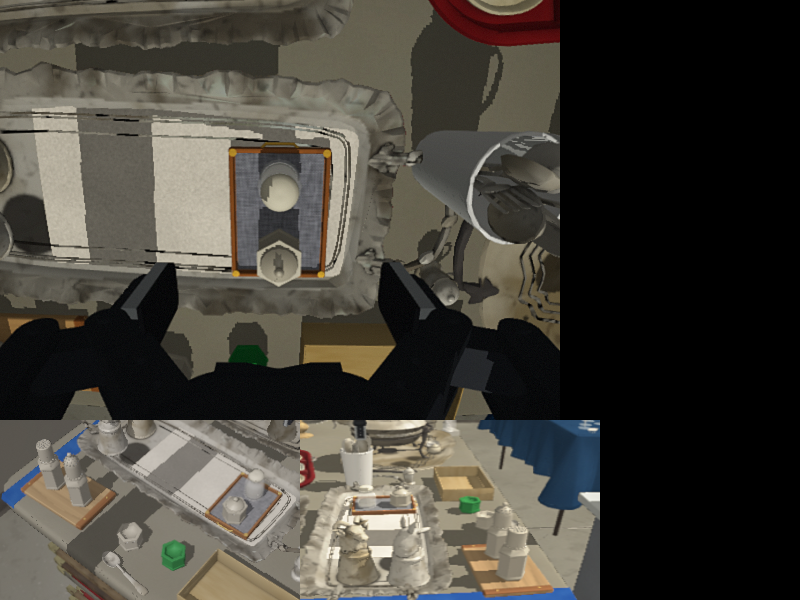

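Both casters stand upright on the board, at (47,465) and (75,480) in the scene inset. In the wrist view the jar stopper is at (280,193), the mustard ball near (280,262), and the stand rim corners at (230,148), (331,150), (325,277) and (233,276).

```bash
python3 - <<'E'
from h import *
np.set_printoptions(precision=4,suppress=True)
W=wcam("w4")
print("stopper",onz(W,[(280,193)],.075),"potball",onz(W,[(280,268)],.072))
b=onz(W,[(230,148),(331,150),(325,278),(232,276)],.017)[:,:2];print(b,b.mean(0))
im=cv2.imread("pics/w4f.png");h=cv2.cvtColor(im,cv2.COLOR_BGR2HSV)
q=np.zeros(h.shape[:2],bool); q[146:280,226:334]=1; q[165:240,246:320]=0; q[235:,255:305]=0;q[:152,255:305]=0
print(rect(W,q&(h[...,0]<18)&(h[...,1]>90)&(h[...,2]>35),.017))
E
```

```text
stopper [[ 0.6907 -0.0783  0.075 ]] potball [[ 0.6179 -0.081   0.072 ]]
[[ 0.7212 -0.0272]
 [ 0.7228 -0.1288]
 [ 0.58   -0.1333]
 [ 0.5788 -0.0288]] [ 0.6507 -0.0795]
(array([ 0.6497, -0.1205]), array([0.1381, 0.0214]), 0.36, 841)
```

Request:
drive_tool([
  {"hand": 1, "dx": -0.06, "dy": 0.05, "dz": 0.6, "spin": 0},
  {"hand": 1, "dx": 0, "dy": 0, "dz": 1, "spin": 0},
  {"hand": 1, "dx": 0, "dy": 0, "dz": 1, "spin": 0},
  {"hand": 1, "dx": 0, "dy": 0, "dz": 1, "spin": 0},
  {"hand": 1, "dx": 0, "dy": 0, "dz": 1, "spin": 0},
  {"hand": 1, "dx": 0, "dy": 0, "dz": 1, "spin": 0},
  {"hand": 1, "dx": 0, "dy": 0, "dz": 1, "spin": 0},
  {"hand": 1, "dx": 0, "dy": 0, "dz": 1, "spin": 0},
  {"hand": 1, "dx": 0, "dy": 0, "dz": 1, "spin": 0},
  {"hand": 1, "dx": 0, "dy": 0, "dz": 1, "spin": 0},
  {"hand": 1, "dx": 0, "dy": 0, "dz": 0.3, "spin": 0},
  {"hand": 1, "dx": 0, "dy": 0, "dz": 0, "spin": 0},
])

```text
t: 23.9
ee_pos: [0.6907, -0.0774, 0.0208]
tcp_rot: [[0.999, 0.038, -0.003], [0.038, -0.999, 0.0], [-0.003, -0.001, -1.0]]
ft_force: [1.5, -0.0, 0.3]
opening: 0.0856
gripper_force: 0.0
```

Request:
drive_tool([
  {"hand": -1, "dx": 0, "dy": 0, "dz": 0, "spin": 0},
  {"hand": -1, "dx": 0, "dy": 0, "dz": 0, "spin": 0},
  {"hand": -1, "dx": 0, "dy": 0, "dz": 0, "spin": 0},
  {"hand": -1, "dx": 0, "dy": 0, "dz": 0, "spin": 0},
  {"hand": -1, "dx": 0, "dy": 0, "dz": 0, "spin": 0},
  {"hand": -1, "dx": 0, "dy": 0, "dz": 0, "spin": 0},
])

```text
t: 24.5
ee_pos: [0.6927, -0.0776, 0.0239]
tcp_rot: [[0.999, 0.038, 0.003], [0.038, -0.999, -0.0], [0.003, 0.0, -1.0]]
ft_force: [0.3, 0.2, 5.8]
opening: 0.0401
gripper_force: 61.0
```

Request:
drive_tool([
  {"hand": -1, "dx": 0, "dy": 0, "dz": -0.5, "spin": 0},
  {"hand": -1, "dx": 0, "dy": 0, "dz": -1, "spin": 0},
  {"hand": -1, "dx": 0, "dy": 0, "dz": -1, "spin": 0},
  {"hand": -1, "dx": 0, "dy": 0, "dz": -1, "spin": 0},
  {"hand": -1, "dx": 0, "dy": 0, "dz": -1, "spin": 0},
  {"hand": -1, "dx": 0, "dy": 0, "dz": -1, "spin": 0},
  {"hand": -1, "dx": -0.5, "dy": 0.25, "dz": 0, "spin": 0},
  {"hand": -1, "dx": -0.9, "dy": 0.45, "dz": 0, "spin": 0},
  {"hand": -1, "dx": -0.9, "dy": 0.45, "dz": 0, "spin": 0},
  {"hand": -1, "dx": -0.9, "dy": 0.45, "dz": 0, "spin": 0},
  {"hand": -1, "dx": -0.9, "dy": 0.45, "dz": 0, "spin": 0},
  {"hand": -1, "dx": -0.9, "dy": 0.45, "dz": 0, "spin": 0},
])

```text
t: 25.7
ee_pos: [0.5912, -0.1316, 0.131]
tcp_rot: [[0.999, 0.038, -0.003], [0.038, -0.999, 0.001], [-0.003, -0.001, -1.0]]
ft_force: [0.2, -0.5, 0.5]
opening: 0.0402
gripper_force: 60.7
```

Request:
drive_tool([
  {"hand": -1, "dx": -0.9, "dy": 0.5, "dz": 0, "spin": 0},
  {"hand": -1, "dx": -0.9, "dy": 0.5, "dz": 0, "spin": 0},
  {"hand": -1, "dx": -0.9, "dy": 0.5, "dz": 0, "spin": 0},
  {"hand": -1, "dx": -0.9, "dy": 0.5, "dz": 0, "spin": 0},
  {"hand": -1, "dx": -0.9, "dy": 0.5, "dz": 0, "spin": 0},
  {"hand": -1, "dx": -0.9, "dy": 0.5, "dz": 0, "spin": 0},
  {"hand": -1, "dx": -0.9, "dy": 0.5, "dz": 0, "spin": 0},
  {"hand": -1, "dx": -0.9, "dy": 0.4, "dz": 0, "spin": 0},
  {"hand": -1, "dx": -0.3, "dy": 0, "dz": 0, "spin": 0},
  {"hand": -1, "dx": 0, "dy": 0, "dz": 0, "spin": 0},
])

```text
t: 26.7
ee_pos: [0.4455, -0.2148, 0.132]
tcp_rot: [[0.999, 0.037, -0.001], [0.037, -0.999, 0.001], [-0.001, -0.001, -1.0]]
ft_force: [0.1, -0.9, -0.2]
opening: 0.0402
gripper_force: 60.7
```

```bash
python3 - <<'E'
from h import *
np.set_printoptions(precision=4,suppress=True)
s=r.observe();print(s["ee_pos"],s["t"],s["opening"],s["ft_force"]);np.save("w5.npy",np.c_[s["tcp_rot"],s["ee_pos"]])
a=imaging.get_image("wrist");b=imaging.get_image("scene");c=imaging.get_image("side")
cv2.imwrite("pics/w5f.png",a)
cv2.imwrite("pics/w5.png",np.hstack([a[:,:], np.vstack([cv2.resize(b[190:400,230:440],(210,210)),cv2.resize(c[90:240,260:410],(210,210))])]))
E
```

```text
[ 0.4455 -0.2148  0.132 ] 26.7 0.04015835396758773 [ 0.0681 -0.929  -0.2468]
```

View pics/w5.png

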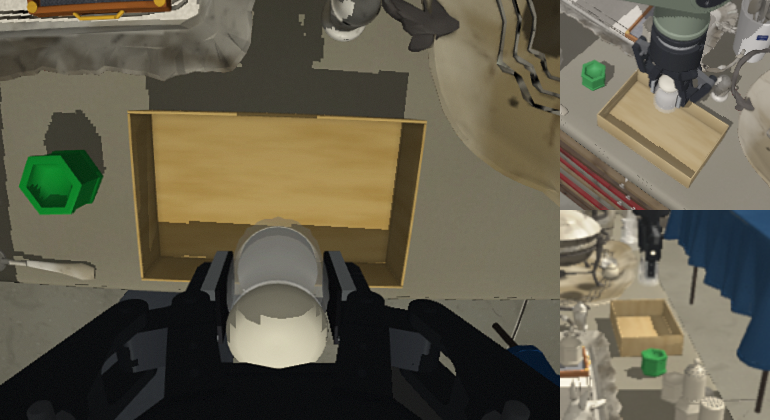

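The jar is held upright above the tray, whose rim corners are at (129,112), (426,122), (403,287) and (144,279). Lowering it now.

Request:
drive_tool([
  {"hand": -1, "dx": 0.1, "dy": 0, "dz": 0.5, "spin": 0},
  {"hand": -1, "dx": 0, "dy": 0, "dz": 0.9, "spin": 0},
  {"hand": -1, "dx": 0, "dy": 0, "dz": 0.9, "spin": 0},
  {"hand": -1, "dx": 0, "dy": 0, "dz": 0.9, "spin": 0},
  {"hand": -1, "dx": 0, "dy": 0, "dz": 0.9, "spin": 0},
  {"hand": -1, "dx": 0, "dy": 0, "dz": 0.9, "spin": 0},
  {"hand": -1, "dx": 0, "dy": 0, "dz": 0.5, "spin": 0},
  {"hand": -1, "dx": 0, "dy": 0, "dz": 0.1, "spin": 0},
  {"hand": -1, "dx": 0, "dy": 0, "dz": 0, "spin": 0},
  {"hand": -1, "dx": 0, "dy": 0, "dz": 0, "spin": 0},
])

```text
t: 27.85
ee_pos: [0.4494, -0.2151, 0.0209]
tcp_rot: [[0.999, 0.038, 0.001], [0.038, -0.999, -0.001], [0.001, 0.001, -1.0]]
ft_force: [0.1, -1.1, -0.4]
opening: 0.0404
gripper_force: 60.7
```

Request:
drive_tool([
  {"hand": -1, "dx": 0, "dy": 0, "dz": 0.12, "spin": 0},
  {"hand": -1, "dx": 0, "dy": 0, "dz": 0.08, "spin": 0},
  {"hand": -1, "dx": 0, "dy": 0, "dz": 0, "spin": 0},
  {"hand": -1, "dx": 0, "dy": 0, "dz": 0, "spin": 0},
])

```text
t: 28.25
ee_pos: [0.4491, -0.215, 0.0167]
tcp_rot: [[0.999, 0.038, 0.001], [0.038, -0.999, -0.0], [0.001, 0.0, -1.0]]
ft_force: [-0.5, 0.4, 3.1]
opening: 0.0398
gripper_force: 61.0
```

Request:
drive_tool([
  {"hand": 1, "dx": 0, "dy": 0, "dz": 0, "spin": 0},
  {"hand": 1, "dx": 0, "dy": 0, "dz": 0, "spin": 0},
  {"hand": 1, "dx": 0, "dy": 0, "dz": 0, "spin": 0},
  {"hand": 1, "dx": 0, "dy": 0, "dz": -0.5, "spin": 0},
  {"hand": 1, "dx": 0, "dy": 0, "dz": -1, "spin": 0},
  {"hand": 1, "dx": 0, "dy": 0, "dz": -1, "spin": 0},
  {"hand": 1, "dx": 0, "dy": 0, "dz": -1, "spin": 0},
  {"hand": 1, "dx": 0, "dy": 0, "dz": -1, "spin": 0},
  {"hand": 1, "dx": 0, "dy": 0, "dz": -1, "spin": 0},
  {"hand": 1, "dx": 0, "dy": 0, "dz": -1, "spin": 0},
  {"hand": 1, "dx": 0, "dy": -0.6, "dz": -1, "spin": 0},
  {"hand": 1, "dx": 0, "dy": -1, "dz": 0, "spin": 0},
])

```text
t: 29.45
ee_pos: [0.4493, -0.184, 0.1697]
tcp_rot: [[0.999, 0.037, 0.006], [0.037, -0.999, -0.003], [0.006, 0.003, -1.0]]
ft_force: [0.6, 1.1, -0.8]
opening: 0.0852
gripper_force: 0.0
```

Request:
drive_tool([
  {"hand": 1, "dx": 0, "dy": -1, "dz": 0, "spin": 0},
  {"hand": 1, "dx": 0, "dy": -1, "dz": 0, "spin": 0},
  {"hand": 1, "dx": 0, "dy": -1, "dz": 0, "spin": 0},
  {"hand": 1, "dx": 0, "dy": -1, "dz": 0, "spin": 0},
  {"hand": 1, "dx": 0, "dy": -1, "dz": 0, "spin": 0},
  {"hand": 1, "dx": 0, "dy": -1, "dz": 0, "spin": 0},
  {"hand": 1, "dx": 0, "dy": -1, "dz": 0, "spin": 0},
  {"hand": 1, "dx": 0, "dy": -1, "dz": 0, "spin": 0},
  {"hand": 1, "dx": 0, "dy": -1, "dz": 0, "spin": 0},
  {"hand": 1, "dx": 0, "dy": -1, "dz": 0, "spin": 0},
  {"hand": 1, "dx": 0, "dy": -1, "dz": 0, "spin": 0},
  {"hand": 1, "dx": 0, "dy": -0.6, "dz": 0, "spin": 0},
])

```text
t: 30.65
ee_pos: [0.4385, 0.0501, 0.1669]
tcp_rot: [[0.999, 0.039, 0.001], [0.039, -0.999, 0.0], [0.001, -0.0, -1.0]]
ft_force: [0.1, -0.2, 0.0]
opening: 0.0854
gripper_force: 0.0
```

Request:
drive_tool([
  {"hand": 1, "dx": 0, "dy": 0, "dz": 0, "spin": -0.9},
  {"hand": 1, "dx": 0, "dy": 0, "dz": 0, "spin": -0.9},
  {"hand": 1, "dx": 0, "dy": 0, "dz": 0, "spin": -0.9},
  {"hand": 1, "dx": 0, "dy": 0, "dz": 0, "spin": -0.55},
  {"hand": 1, "dx": 0, "dy": 0, "dz": 0, "spin": 0},
])

```text
t: 31.15
ee_pos: [0.4387, 0.0488, 0.1667]
tcp_rot: [[0.882, 0.472, 0.0], [0.472, -0.882, -0.0], [0.0, 0.0, -1.0]]
ft_force: [-0.7, 0.3, -0.1]
opening: 0.0853
gripper_force: 0.0
```

```bash
python3 - <<'E'
from h import *
np.set_printoptions(precision=4,suppress=True)
s=r.observe();print(s["ee_pos"],s["t"],s["tcp_rot"][:,:2].T);np.save("w6.npy",np.c_[s["tcp_rot"],s["ee_pos"]])
a=imaging.get_image("wrist");b=imaging.get_image("scene")
cv2.imwrite("pics/w6f.png",a);cv2.imwrite("pics/s6.png",b)
cv2.imwrite("pics/w6.png",np.hstack([a, np.vstack([cv2.resize(b[190:400,230:440],(210,210)),np.zeros((210,210,3),np.uint8)])]))
E
```

```text
[0.4387 0.0488 0.1667] 31.15 [[ 0.8815  0.4721  0.0004]
 [ 0.4721 -0.8815  0.0003]]
```

View pics/w6.png

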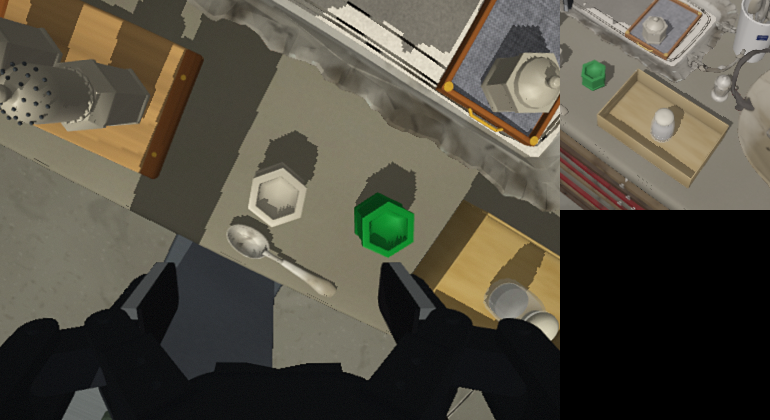

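The jar now stands upright in the tray, at (662,125) in the inset. The plated salt is at (278,195) with corners near up and down, so its flats face the fingers. The green one is close at (384,228), so I'll use a partial opening.

```bash
python3 - <<'E'
from h import *
np.set_printoptions(precision=4,suppress=True)
W=wcam("w6"); a=cv2.imread("pics/w6f.png"); g=cv2.cvtColor(a,cv2.COLOR_BGR2GRAY).astype(int)
R=np.load("w6.npy"); 
for th in (135,145,155,165):
    m=np.zeros(g.shape,np.uint8); m[150:240,240:315]=(g[150:240,240:315]>th)
    n,l,st,_=cv2.connectedComponentsWithStats(m); k=l[150:240,240:315]; kk=1+np.argmax(st[1:,4])
    ys,xs=np.where(l==kk)
    P=onz(W,np.c_[xs,ys],.0385)[:,:2]; t=(P-R[:2,3])@R[:2,:2]*1000
    h=cv2.convexHull(t.astype(np.float32))[:,0]
    # widths over directions: flats min-width
    best=[]
    for an in range(0,60,1):
        w=[];c=[]
        for q in (0,60,120):
            d=np.array([np.cos(np.radians(an+q)),np.sin(np.radians(an+q))]); p=h@d; w.append(np.ptp(p)); c.append((p.max()+p.min())/2)
        best.append((sum(w),an,w,c))
    b=min(best); A=[[np.cos(np.radians(b[1]+q)),np.sin(np.radians(b[1]+q))] for q in (0,60,120)]
    print(th,st[kk],"normal deg from tool x",b[1],"w",np.round(b[2],1),"centre tool mm",np.linalg.lstsq(np.array(A),np.array(b[3]),rcond=None)[0])
E
```

```text
135 [ 248  168   59   60 2030] normal deg from tool x 41 w [44.8 45.1 44.4] centre tool mm [-1.9656 -1.4465]
145 [ 248  168   59   59 1925] normal deg from tool x 40 w [44.4 44.6 44.2] centre tool mm [-1.8008 -1.5394]
155 [ 248  168   59   59 1796] normal deg from tool x 40 w [44.3 44.2 43.9] centre tool mm [-1.8089 -1.5921]
165 [ 248  168   58   59 1586] normal deg from tool x 40 w [44.  43.9 43.7] centre tool mm [-1.7477 -1.7251]
```

Request:
drive_tool([
  {"hand": 0.55, "dx": -0.09, "dy": -0.08, "dz": 0.5, "spin": 0},
  {"hand": 0.55, "dx": 0, "dy": 0, "dz": 0.9, "spin": 0.65},
  {"hand": 0.55, "dx": 0, "dy": 0, "dz": 0.9, "spin": 0.6},
  {"hand": 0.55, "dx": 0, "dy": 0, "dz": 0.9, "spin": 0},
  {"hand": 0.55, "dx": 0, "dy": 0, "dz": 0.9, "spin": 0},
  {"hand": 0.55, "dx": 0, "dy": 0, "dz": 0.9, "spin": 0},
  {"hand": 0.55, "dx": 0, "dy": 0, "dz": 0, "spin": 0},
  {"hand": 0.55, "dx": 0, "dy": 0, "dz": 0, "spin": 0},
])

```text
t: 32.05
ee_pos: [0.436, 0.0495, 0.0661]
tcp_rot: [[0.95, 0.312, -0.001], [0.312, -0.95, -0.0], [-0.001, -0.0, -1.0]]
ft_force: [0.3, 0.3, -1.2]
opening: 0.0661
gripper_force: 0.0
```

```bash
python3 - <<'E'
from h import *
np.set_printoptions(precision=4,suppress=True)
s=r.observe();print(s["ee_pos"],s["t"],s["opening"],s["tcp_rot"][:,:2].T);np.save("w7.npy",np.c_[s["tcp_rot"],s["ee_pos"]])
a=imaging.get_image("wrist");cv2.imwrite("pics/w7f.png",a)
W=wcam("w7"); g=cv2.cvtColor(a,cv2.COLOR_BGR2GRAY).astype(int); R=np.load("w7.npy")
u=proj(W,[[R[0,3],R[1,3],.0385]])[0]; print(u)
for th in (145,160):
    m=(g>th).astype(np.uint8); n,l,st,_=cv2.connectedComponentsWithStats(m)
    x,y=int(u[0]),int(u[1]); sub=l[y-30:y+30,x-30:x+30]; kk=np.bincount(sub[sub>0]).argmax(); ys,xs=np.where(l==kk)
    t=(onz(W,np.c_[xs,ys],.0385)[:,:2]-R[:2,3])@R[:2,:2]*1000; h=cv2.convexHull(t.astype(np.float32))[:,0]
    p=np.c_[h@[0,1.],h@[np.cos(np.pi/6),.5],h@[-np.cos(np.pi/6),.5]]; print(th,st[kk],"w",np.ptp(p,axis=0),"mid",(p.max(0)+p.min(0))/2, "x ext",h[:,0].min(),h[:,0].max())
E
```

```text
[0.436  0.0495 0.0661] 32.05 0.06614771783186703 [[ 0.9502  0.3117 -0.001 ]
 [ 0.3117 -0.9502 -0.0003]]
[278.4003 242.478 ]
145 [ 237  197   86   88 4344] w [44.8244 44.3484 44.4071] mid [0.41   0.4687 0.0743] x ext -24.844433 25.063467
160 [ 238  197   84   88 4098] w [44.4255 44.1177 44.2599] mid [0.2317 0.4372 0.0562] x ext -24.844433 25.063309
```

View pics/w7f.png

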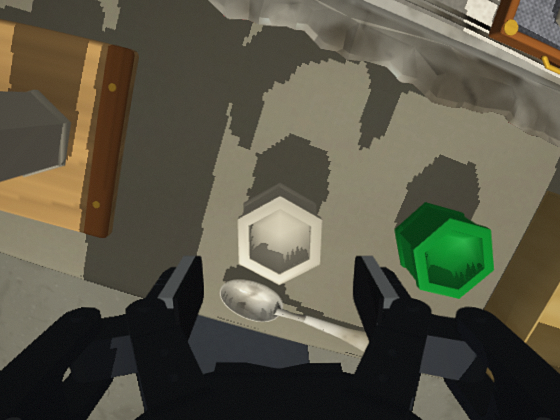

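The salt is at (280,240), squared up between the fingers with its flats facing the pads. The spoon and the green salt at (450,255) are clear of the fingers' path.

Request:
drive_tool([
  {"hand": 0.55, "dx": 0, "dy": 0.01, "dz": 0.9, "spin": 0},
  {"hand": 0.55, "dx": 0, "dy": 0, "dz": 0.9, "spin": 0},
  {"hand": 0.55, "dx": 0, "dy": 0, "dz": 0.8, "spin": 0},
  {"hand": 0.55, "dx": 0, "dy": 0, "dz": 0.2, "spin": 0},
  {"hand": 0.55, "dx": 0, "dy": 0, "dz": 0, "spin": 0},
  {"hand": -1, "dx": 0, "dy": 0, "dz": 0, "spin": 0},
  {"hand": -1, "dx": 0, "dy": 0, "dz": 0, "spin": 0},
  {"hand": -1, "dx": 0, "dy": 0, "dz": 0, "spin": 0},
  {"hand": -1, "dx": 0, "dy": 0, "dz": 0, "spin": 0},
  {"hand": -1, "dx": 0, "dy": 0, "dz": 0, "spin": 0},
])

```text
t: 33.1
ee_pos: [0.4374, 0.0494, 0.0115]
tcp_rot: [[0.95, 0.312, 0.003], [0.312, -0.95, 0.0], [0.003, 0.001, -1.0]]
ft_force: [-0.8, -0.5, 6.1]
opening: 0.0428
gripper_force: 61.5
```

Request:
drive_tool([
  {"hand": -1, "dx": 0, "dy": 0, "dz": -0.5, "spin": 0},
  {"hand": -1, "dx": 0, "dy": 0, "dz": -0.9, "spin": 0},
  {"hand": -1, "dx": 0, "dy": 0, "dz": -0.9, "spin": 0.4},
  {"hand": -1, "dx": 0, "dy": 0, "dz": -0.9, "spin": 0.8},
  {"hand": -1, "dx": 0, "dy": 0, "dz": -0.9, "spin": 0.8},
  {"hand": -1, "dx": 0, "dy": 0, "dz": -0.9, "spin": 0},
  {"hand": -1, "dx": 0.5, "dy": 0.3, "dz": 0, "spin": 0},
  {"hand": -1, "dx": 0.9, "dy": 0.5, "dz": 0, "spin": 0},
  {"hand": -1, "dx": 0.9, "dy": 0.5, "dz": 0, "spin": 0},
  {"hand": -1, "dx": 0.9, "dy": 0.5, "dz": 0, "spin": 0},
  {"hand": -1, "dx": 0.9, "dy": 0.5, "dz": 0, "spin": 0},
  {"hand": -1, "dx": 0.9, "dy": 0.5, "dz": 0, "spin": 0},
])

```text
t: 34.3
ee_pos: [0.5393, -0.0038, 0.1094]
tcp_rot: [[0.999, 0.038, -0.001], [0.038, -0.999, -0.0], [-0.001, -0.0, -1.0]]
ft_force: [0.2, 0.2, -1.9]
opening: 0.0431
gripper_force: 61.2
```

Request:
drive_tool([
  {"hand": -1, "dx": 0.9, "dy": 0.5, "dz": 0, "spin": 0},
  {"hand": -1, "dx": 0.9, "dy": 0.5, "dz": 0, "spin": 0},
  {"hand": -1, "dx": 0.9, "dy": 0.5, "dz": 0, "spin": 0},
  {"hand": -1, "dx": 0.9, "dy": 0.5, "dz": 0, "spin": 0},
  {"hand": -1, "dx": 0.9, "dy": 0.5, "dz": 0, "spin": 0},
  {"hand": -1, "dx": 0.9, "dy": 0.5, "dz": 0, "spin": 0},
  {"hand": -1, "dx": 0.9, "dy": 0.5, "dz": 0, "spin": 0},
  {"hand": -1, "dx": 0.8, "dy": 0.3, "dz": 0, "spin": 0},
  {"hand": -1, "dx": 0.4, "dy": 0.2, "dz": 0, "spin": 0},
  {"hand": -1, "dx": 0, "dy": 0, "dz": 0, "spin": 0},
  {"hand": -1, "dx": 0, "dy": 0, "dz": 0, "spin": 0},
  {"hand": -1, "dx": 0, "dy": 0, "dz": 0, "spin": 0},
])

```text
t: 35.5
ee_pos: [0.6905, -0.0767, 0.1101]
tcp_rot: [[0.999, 0.038, -0.001], [0.038, -0.999, 0.0], [-0.001, -0.0, -1.0]]
ft_force: [-0.3, 0.3, -1.8]
opening: 0.0431
gripper_force: 61.2
```

```bash
cat > meas.py <<'E'
from h import *
np.set_printoptions(precision=4,suppress=True)
s=r.observe();print(s["ee_pos"],s["t"],s["tcp_rot"][:,0])
E
python3 meas.py
```

```text
[ 0.6905 -0.0767  0.1101] 35.5 [ 0.9993  0.0384 -0.0012]
```

Request:
drive_tool([
  {"hand": -1, "dx": 0.05, "dy": 0.04, "dz": 0.5, "spin": 0},
  {"hand": -1, "dx": 0, "dy": 0, "dz": 0.9, "spin": 0},
  {"hand": -1, "dx": 0, "dy": 0, "dz": 0.9, "spin": 0},
  {"hand": -1, "dx": 0, "dy": 0, "dz": 0.9, "spin": 0},
  {"hand": -1, "dx": 0, "dy": 0, "dz": 0.6, "spin": 0},
  {"hand": -1, "dx": 0, "dy": 0, "dz": 0, "spin": 0},
  {"hand": -1, "dx": 0, "dy": 0, "dz": 0, "spin": 0},
  {"hand": -1, "dx": 0, "dy": 0, "dz": 0, "spin": 0},
])

```text
t: 36.3
ee_pos: [0.6932, -0.0779, 0.0354]
tcp_rot: [[0.999, 0.038, 0.002], [0.038, -0.999, -0.0], [0.002, 0.0, -1.0]]
ft_force: [0.5, -0.0, -2.1]
opening: 0.0432
gripper_force: 61.2
```

Request:
drive_tool([
  {"hand": -1, "dx": -0.03, "dy": 0, "dz": 0.3, "spin": 0},
  {"hand": -1, "dx": 0, "dy": 0, "dz": 0.3, "spin": 0},
  {"hand": -1, "dx": 0, "dy": 0, "dz": 0.1, "spin": 0},
  {"hand": -1, "dx": 0, "dy": 0, "dz": 0, "spin": 0},
  {"hand": -1, "dx": 0, "dy": 0, "dz": 0, "spin": 0},
])

```text
t: 36.8
ee_pos: [0.6917, -0.0778, 0.0207]
tcp_rot: [[0.999, 0.038, -0.0], [0.038, -0.999, 0.0], [-0.0, -0.0, -1.0]]
ft_force: [-2.5, -0.5, 3.5]
opening: 0.0432
gripper_force: 61.5
```

Request:
drive_tool([
  {"hand": 0.5, "dx": 0, "dy": 0, "dz": 0, "spin": 0},
  {"hand": 0.5, "dx": 0, "dy": 0, "dz": 0, "spin": 0},
  {"hand": 0.5, "dx": 0, "dy": 0, "dz": 0, "spin": 0},
  {"hand": 0.5, "dx": 0, "dy": 0, "dz": -0.4, "spin": 0},
  {"hand": 0.5, "dx": 0, "dy": 0, "dz": -1, "spin": 0},
  {"hand": 1, "dx": 0, "dy": 0, "dz": -1, "spin": 0},
  {"hand": 1, "dx": 0, "dy": 0, "dz": -1, "spin": 0},
  {"hand": 1, "dx": 0, "dy": 0, "dz": -1, "spin": 0},
  {"hand": 1, "dx": 0, "dy": 0, "dz": -1, "spin": 0},
  {"hand": 1, "dx": 0, "dy": 0, "dz": -1, "spin": 0},
  {"hand": 1, "dx": 0, "dy": 0, "dz": -1, "spin": 0},
  {"hand": 1, "dx": 0, "dy": 0, "dz": 0, "spin": 0},
])

```text
t: 38.0
ee_pos: [0.6937, -0.0781, 0.1723]
tcp_rot: [[0.999, 0.038, 0.007], [0.038, -0.999, -0.001], [0.007, 0.001, -1.0]]
ft_force: [0.3, 0.7, 0.7]
opening: 0.0853
gripper_force: 0.0
```

```bash
cat >> meas.py <<'E'
np.save("wm.npy",np.c_[s["tcp_rot"],s["ee_pos"]])
a=imaging.get_image("wrist");cv2.imwrite("pics/wm.png",a)
W=wcam("wm"); g=cv2.cvtColor(a,cv2.COLOR_BGR2GRAY).astype(int)
u=proj(W,[[.6917,-.0778,.0475]])[0]; print("salt px",u); yaw=np.radians(2.2)
for th in (120,135,150,165):
    m=(g>th).astype(np.uint8); n,l,st,_=cv2.connectedComponentsWithStats(m)
    x,y=int(u[0]),int(u[1]); sub=l[y-22:y+22,x-22:x+22]; kk=np.bincount(sub[sub>0]).argmax(); ys,xs=np.where(l==kk)
    Rz=np.array([[np.cos(yaw),-np.sin(yaw)],[np.sin(yaw),np.cos(yaw)]])
    t=(onz(W,np.c_[xs,ys],.0475)[:,:2])@Rz*1000-np.array([.653,-.0785])@Rz*1000; h=cv2.convexHull(t.astype(np.float32))[:,0]
    p=np.c_[h@[0,1.],h@[np.cos(np.pi/6),.5],h@[-np.cos(np.pi/6),.5]]
    print(th,st[kk],"w",np.ptp(p,axis=0),"mid",(p.max(0)+p.min(0))/2,"x",h[:,0].min(),h[:,0].max())
E
python3 meas.py
```

```text
[ 0.6937 -0.0781  0.1723] 38.0 [0.9992 0.0381 0.0074]
salt px [277.3    200.2225]
120 [ 250  171   55   60 1777] w [44.1188 43.9606 43.9397] mid [ -0.5314  32.2958 -32.9534] x 13.243692 62.525005
135 [ 251  171   54   60 1316] w [42.9469 43.4941 43.4744] mid [ -0.7447  32.1299 -32.9868] x 13.243692 62.525005
150 [254 200  49  31 315] w [39.2619 20.3835 31.5682] mid [ -1.3406  20.9207 -27.0337] x 13.24406 38.87878
165 [264 219  33  12 106] w [26.2537 11.7846 16.1889] mid [ -2.9728  16.689  -19.6903] x 13.24406 22.788559
```

Request:
drive_tool([
  {"hand": 1, "dx": 0, "dy": 0, "dz": -0.3, "spin": -0.94},
  {"hand": 1, "dx": 0, "dy": 0, "dz": -0.3, "spin": -0.94},
  {"hand": 1, "dx": 0, "dy": 0, "dz": -0.3, "spin": -0.94},
  {"hand": 1, "dx": 0, "dy": 0, "dz": -0.3, "spin": -0.94},
  {"hand": 1, "dx": 0, "dy": 0, "dz": -0.3, "spin": -0.94},
  {"hand": 1, "dx": 0, "dy": 0, "dz": -0.3, "spin": -0.94},
  {"hand": 1, "dx": 0, "dy": 0, "dz": -0.3, "spin": -0.94},
  {"hand": 1, "dx": 0, "dy": 0, "dz": -0.3, "spin": -0.94},
  {"hand": 1, "dx": 0, "dy": 0, "dz": -0.3, "spin": -0.94},
  {"hand": 1, "dx": 0, "dy": 0, "dz": -0.3, "spin": -0.94},
  {"hand": 1, "dx": 0, "dy": 0, "dz": -0.3, "spin": -0.94},
  {"hand": 1, "dx": 0, "dy": 0, "dz": -0.3, "spin": -0.91},
])

```text
t: 39.25
ee_pos: [0.6912, -0.0778, 0.2386]
tcp_rot: [[-0.043, 0.999, -0.003], [0.999, 0.043, 0.0], [0.001, -0.003, -1.0]]
ft_force: [-0.5, 0.8, 0.2]
opening: 0.0856
gripper_force: 0.0
```

Request:
drive_tool([
  {"hand": 1, "dx": 1, "dy": -0.9, "dz": 0, "spin": 0},
  {"hand": 1, "dx": 1, "dy": -0.9, "dz": 0, "spin": 0},
  {"hand": 1, "dx": 1, "dy": -0.9, "dz": 0, "spin": 0},
  {"hand": 1, "dx": 1, "dy": -0.9, "dz": 0, "spin": 0},
  {"hand": 1, "dx": 1, "dy": -0.9, "dz": 0, "spin": 0},
  {"hand": 1, "dx": 1, "dy": -0.9, "dz": 0, "spin": 0},
  {"hand": 1, "dx": 1, "dy": -0.9, "dz": 0, "spin": 0},
  {"hand": 1, "dx": 1, "dy": -0.9, "dz": 0, "spin": 0},
  {"hand": 1, "dx": 1, "dy": -0.9, "dz": 0, "spin": 0},
  {"hand": 1, "dx": 1, "dy": -0.9, "dz": 0, "spin": 0},
  {"hand": 1, "dx": 1, "dy": -0.9, "dz": 0, "spin": 0},
  {"hand": 1, "dx": 1, "dy": -0.9, "dz": 0, "spin": 0},
])

```text
t: 40.45
ee_pos: [0.4653, 0.1542, 0.239]
tcp_rot: [[-0.038, 0.999, -0.002], [0.999, 0.038, -0.001], [-0.0, -0.002, -1.0]]
ft_force: [1.3, 0.8, -0.5]
opening: 0.0853
gripper_force: 0.0
```

Request:
drive_tool([
  {"hand": 1, "dx": 0.9, "dy": -0.3, "dz": 0, "spin": 0},
  {"hand": 1, "dx": 0.9, "dy": -0.3, "dz": 0, "spin": 0},
  {"hand": 1, "dx": 0.7, "dy": -0.3, "dz": 0, "spin": 0},
  {"hand": 1, "dx": 0, "dy": 0, "dz": 0, "spin": 0},
  {"hand": 1, "dx": 0, "dy": 0, "dz": 0, "spin": 0},
  {"hand": 1, "dx": 0, "dy": 0, "dz": 0, "spin": 0},
])

```text
t: 41.05
ee_pos: [0.447, 0.2023, 0.2398]
tcp_rot: [[-0.038, 0.999, -0.001], [0.999, 0.038, -0.001], [-0.001, -0.001, -1.0]]
ft_force: [-0.1, -0.3, 0.8]
opening: 0.0851
gripper_force: 0.0
```

Request:
drive_tool([
  {"hand": 1, "dx": 0, "dy": 0.03, "dz": 0.5, "spin": 0},
  {"hand": 1, "dx": 0, "dy": 0, "dz": 0.9, "spin": 0},
  {"hand": 1, "dx": 0, "dy": 0, "dz": 0.9, "spin": 0},
  {"hand": 1, "dx": 0, "dy": 0, "dz": 0.9, "spin": 0},
  {"hand": 1, "dx": 0, "dy": 0, "dz": 0.9, "spin": 0},
  {"hand": 1, "dx": 0, "dy": 0, "dz": 0.9, "spin": 0},
  {"hand": 1, "dx": 0, "dy": 0, "dz": 0.9, "spin": 0},
  {"hand": 1, "dx": 0, "dy": 0, "dz": 0.9, "spin": 0},
  {"hand": 1, "dx": 0, "dy": 0, "dz": 0.2, "spin": 0},
  {"hand": 1, "dx": 0, "dy": 0, "dz": 0, "spin": 0},
  {"hand": 1, "dx": 0, "dy": 0, "dz": 0, "spin": 0},
])

```text
t: 42.15
ee_pos: [0.4481, 0.203, 0.1008]
tcp_rot: [[-0.038, 0.999, 0.001], [0.999, 0.038, 0.0], [0.0, 0.001, -1.0]]
ft_force: [1.0, 0.2, 0.2]
opening: 0.0852
gripper_force: 0.0
```

Request:
drive_tool([
  {"hand": 1, "dx": -0.02, "dy": 0, "dz": 0.1, "spin": 0},
  {"hand": -1, "dx": 0, "dy": 0, "dz": 0, "spin": 0},
  {"hand": -1, "dx": 0, "dy": 0, "dz": 0, "spin": 0},
  {"hand": -1, "dx": 0, "dy": 0, "dz": 0, "spin": 0},
  {"hand": -1, "dx": 0, "dy": 0, "dz": 0, "spin": 0},
  {"hand": -1, "dx": 0, "dy": 0, "dz": 0, "spin": 0},
  {"hand": -1, "dx": 0, "dy": 0, "dz": 0, "spin": 0},
])

```text
t: 42.85
ee_pos: [0.4479, 0.2028, 0.0988]
tcp_rot: [[-0.038, 0.999, 0.001], [0.999, 0.038, 0.0], [0.0, 0.001, -1.0]]
ft_force: [-0.8, -1.3, 4.9]
opening: 0.0301
gripper_force: 59.7
```

Request:
drive_tool([
  {"hand": -1, "dx": 0, "dy": 0, "dz": -0.5, "spin": 0},
  {"hand": -1, "dx": 0, "dy": 0, "dz": -0.9, "spin": 0},
  {"hand": -1, "dx": 0, "dy": 0, "dz": -0.9, "spin": 0},
  {"hand": -1, "dx": 0, "dy": 0, "dz": -0.9, "spin": 0},
  {"hand": -1, "dx": 0, "dy": 0, "dz": -0.9, "spin": 0},
  {"hand": -1, "dx": 0, "dy": 0, "dz": -0.9, "spin": 0},
  {"hand": -1, "dx": -0.5, "dy": 0, "dz": -0.9, "spin": 0},
  {"hand": -1, "dx": -0.9, "dy": 0, "dz": 0, "spin": 0},
  {"hand": -1, "dx": -0.9, "dy": 0, "dz": 0, "spin": 0},
  {"hand": -1, "dx": -0.9, "dy": 0, "dz": 0, "spin": 0},
  {"hand": -1, "dx": -0.9, "dy": 0, "dz": 0, "spin": 0},
  {"hand": -1, "dx": -0.9, "dy": 0, "dz": 0, "spin": 0},
])

```text
t: 44.05
ee_pos: [0.4507, 0.1019, 0.2161]
tcp_rot: [[-0.038, 0.999, -0.001], [0.999, 0.038, -0.0], [-0.0, -0.001, -1.0]]
ft_force: [0.1, -1.1, -3.1]
opening: 0.0304
gripper_force: 59.9
```

Request:
drive_tool([
  {"hand": -1, "dx": -0.9, "dy": 0.9, "dz": 0, "spin": 0},
  {"hand": -1, "dx": -0.9, "dy": 0.9, "dz": 0, "spin": 0},
  {"hand": -1, "dx": -0.9, "dy": 0.9, "dz": 0, "spin": 0},
  {"hand": -1, "dx": -0.9, "dy": 0.9, "dz": 0, "spin": 0},
  {"hand": -1, "dx": -0.9, "dy": 0.9, "dz": 0, "spin": 0},
  {"hand": -1, "dx": -0.9, "dy": 0.9, "dz": 0, "spin": 0},
  {"hand": -1, "dx": -0.9, "dy": 0.9, "dz": 0, "spin": 0},
  {"hand": -1, "dx": -0.9, "dy": 0.9, "dz": 0, "spin": 0},
  {"hand": -1, "dx": -0.9, "dy": 0.9, "dz": 0, "spin": 0},
  {"hand": -1, "dx": -0.9, "dy": 0.9, "dz": 0, "spin": 0},
  {"hand": -1, "dx": -0.9, "dy": 0.6, "dz": 0, "spin": 0},
  {"hand": -1, "dx": -0.6, "dy": 0.1, "dz": 0, "spin": 0},
])

```text
t: 45.25
ee_pos: [0.6538, -0.1009, 0.2152]
tcp_rot: [[-0.038, 0.999, -0.001], [0.999, 0.038, 0.0], [0.0, -0.001, -1.0]]
ft_force: [-0.5, -0.2, -3.8]
opening: 0.03
gripper_force: 60.1
```

Request:
drive_tool([
  {"hand": -1, "dx": 0, "dy": 0, "dz": 0, "spin": 0},
  {"hand": -1, "dx": 0, "dy": 0, "dz": 0, "spin": 0},
  {"hand": -1, "dx": 0, "dy": 0, "dz": 0, "spin": 0},
])

```text
t: 45.55
ee_pos: [0.6525, -0.0988, 0.2164]
tcp_rot: [[-0.039, 0.999, -0.001], [0.999, 0.039, 0.001], [0.001, -0.001, -1.0]]
ft_force: [0.7, 0.5, -2.9]
opening: 0.0302
gripper_force: 60.1
```

Request:
drive_tool([
  {"hand": -1, "dx": -0.11, "dy": 0.02, "dz": 0.5, "spin": 0},
  {"hand": -1, "dx": 0, "dy": 0, "dz": 0.9, "spin": 0},
  {"hand": -1, "dx": 0, "dy": 0, "dz": 0.9, "spin": 0},
  {"hand": -1, "dx": 0, "dy": 0, "dz": 0.9, "spin": 0},
  {"hand": -1, "dx": 0, "dy": 0, "dz": 0.3, "spin": 0},
  {"hand": -1, "dx": 0, "dy": 0, "dz": 0, "spin": 0},
  {"hand": -1, "dx": 0, "dy": 0, "dz": 0, "spin": 0},
  {"hand": -1, "dx": 0, "dy": 0, "dz": 0, "spin": 0},
])

```text
t: 46.35
ee_pos: [0.6544, -0.1019, 0.1475]
tcp_rot: [[-0.038, 0.999, 0.002], [0.999, 0.038, -0.0], [-0.0, 0.002, -1.0]]
ft_force: [0.9, -0.1, -2.9]
opening: 0.0306
gripper_force: 60.1
```

Request:
drive_tool([
  {"hand": -1, "dx": 0.03, "dy": 0, "dz": 0.5, "spin": 0},
  {"hand": -1, "dx": 0, "dy": -0.01, "dz": 0.5, "spin": 0},
  {"hand": -1, "dx": 0, "dy": 0, "dz": 0.4, "spin": 0},
  {"hand": -1, "dx": 0, "dy": 0, "dz": 0.3, "spin": 0},
  {"hand": -1, "dx": 0, "dy": 0, "dz": 0.2, "spin": 0},
  {"hand": -1, "dx": 0, "dy": 0, "dz": 0.2, "spin": 0},
  {"hand": -1, "dx": 0, "dy": 0, "dz": 0, "spin": 0},
  {"hand": -1, "dx": 0, "dy": 0, "dz": 0, "spin": 0},
])

```text
t: 47.15
ee_pos: [0.6537, -0.1013, 0.1045]
tcp_rot: [[-0.038, 0.999, 0.0], [0.999, 0.038, -0.0], [-0.0, 0.0, -1.0]]
ft_force: [-0.2, -0.5, -2.2]
opening: 0.0302
gripper_force: 60.1
```

No contact yet; lowering the last 8.5 mm.

Request:
drive_tool([
  {"hand": -1, "dx": 0, "dy": 0, "dz": 0.15, "spin": 0},
  {"hand": -1, "dx": 0, "dy": 0, "dz": 0.15, "spin": 0},
  {"hand": -1, "dx": 0, "dy": 0, "dz": 0.1, "spin": 0},
  {"hand": -1, "dx": 0, "dy": 0, "dz": 0, "spin": 0},
  {"hand": -1, "dx": 0, "dy": 0, "dz": 0, "spin": 0},
])

```text
t: 47.65
ee_pos: [0.6535, -0.1013, 0.0962]
tcp_rot: [[-0.038, 0.999, -0.0], [0.999, 0.038, 0.0], [0.0, -0.0, -1.0]]
ft_force: [-0.5, -0.2, -2.9]
opening: 0.0303
gripper_force: 60.2
```

Request:
drive_tool([
  {"hand": -1, "dx": 0, "dy": 0, "dz": 0.03, "spin": 0},
  {"hand": 1, "dx": 0, "dy": 0, "dz": 0, "spin": 0},
  {"hand": 1, "dx": 0, "dy": 0, "dz": 0, "spin": 0},
  {"hand": 1, "dx": 0, "dy": 0, "dz": 0, "spin": 0},
  {"hand": 1, "dx": 0, "dy": 0, "dz": -0.5, "spin": 0},
  {"hand": 1, "dx": 0, "dy": 0, "dz": -0.9, "spin": 0},
  {"hand": 1, "dx": 0, "dy": 0, "dz": -1, "spin": 0},
  {"hand": 1, "dx": 0, "dy": 0, "dz": -1, "spin": 0},
  {"hand": 1, "dx": 0, "dy": 0, "dz": -1, "spin": 0},
  {"hand": 1, "dx": 0, "dy": 0, "dz": -1, "spin": 0},
  {"hand": 1, "dx": 0, "dy": 0, "dz": -1, "spin": 0},
  {"hand": 1, "dx": 0.5, "dy": -0.5, "dz": -0.4, "spin": 0},
])

```text
t: 48.85
ee_pos: [0.6446, -0.0924, 0.2345]
tcp_rot: [[-0.037, 0.999, 0.005], [0.999, 0.037, -0.001], [-0.001, 0.005, -1.0]]
ft_force: [-0.0, -0.1, -0.0]
opening: 0.0856
gripper_force: 0.0
```

Request:
drive_tool([
  {"hand": 1, "dx": 1, "dy": -1, "dz": 0, "spin": 0},
  {"hand": 1, "dx": 1, "dy": -1, "dz": 0, "spin": 0},
  {"hand": 1, "dx": 1, "dy": -1, "dz": 0, "spin": 0},
  {"hand": 1, "dx": 1, "dy": -1, "dz": 0, "spin": 0},
  {"hand": 1, "dx": 1, "dy": -1, "dz": 0, "spin": 0},
  {"hand": 1, "dx": 1, "dy": -1, "dz": 0, "spin": 0},
  {"hand": 1, "dx": 1, "dy": -1, "dz": 0, "spin": 0},
  {"hand": 1, "dx": 1, "dy": -1, "dz": 0, "spin": 0},
  {"hand": 1, "dx": 1, "dy": -1, "dz": 0, "spin": 0},
  {"hand": 1, "dx": 1, "dy": -0.2, "dz": 0, "spin": 0},
  {"hand": 1, "dx": 1, "dy": 0, "dz": 0, "spin": 0},
  {"hand": 1, "dx": 1, "dy": 0, "dz": 0, "spin": 0},
])

```text
t: 50.05
ee_pos: [0.4485, 0.142, 0.2318]
tcp_rot: [[-0.039, 0.999, -0.0], [0.999, 0.039, 0.0], [0.0, -0.0, -1.0]]
ft_force: [0.5, 0.6, 0.2]
opening: 0.0854
gripper_force: 0.0
```

Request:
drive_tool([
  {"hand": 1, "dx": 1, "dy": 0, "dz": 0, "spin": 0},
  {"hand": 1, "dx": 1, "dy": 0, "dz": 0, "spin": 0},
  {"hand": 1, "dx": 1, "dy": 0, "dz": 0, "spin": 0},
  {"hand": 1, "dx": 1, "dy": 0, "dz": 0, "spin": 0},
  {"hand": 1, "dx": 1, "dy": 0, "dz": 0, "spin": 0},
  {"hand": 1, "dx": 1, "dy": 0, "dz": 0, "spin": 0},
  {"hand": 1, "dx": 1, "dy": 0, "dz": 0, "spin": 0},
  {"hand": 1, "dx": 0, "dy": 0, "dz": 0, "spin": 0},
  {"hand": 1, "dx": 0, "dy": 0, "dz": 0, "spin": 0},
  {"hand": 1, "dx": 0, "dy": 0, "dz": 0, "spin": 0},
])

```text
t: 51.05
ee_pos: [0.4442, 0.2802, 0.2317]
tcp_rot: [[-0.038, 0.999, -0.0], [0.999, 0.038, -0.001], [-0.001, -0.0, -1.0]]
ft_force: [0.3, 0.0, -1.0]
opening: 0.0852
gripper_force: 0.0
```

Request:
drive_tool([
  {"hand": 1, "dx": 0.09, "dy": 0.02, "dz": 0.5, "spin": 0},
  {"hand": 1, "dx": 0, "dy": 0, "dz": 0.9, "spin": 0},
  {"hand": 1, "dx": 0, "dy": 0, "dz": 0.9, "spin": 0},
  {"hand": 1, "dx": 0, "dy": 0, "dz": 0.9, "spin": 0},
  {"hand": 1, "dx": 0, "dy": 0, "dz": 0.9, "spin": 0},
  {"hand": 1, "dx": 0, "dy": 0, "dz": 0.9, "spin": 0},
  {"hand": 1, "dx": 0, "dy": 0, "dz": 0.9, "spin": 0},
  {"hand": 1, "dx": 0, "dy": 0, "dz": 0.6, "spin": 0},
  {"hand": 1, "dx": 0, "dy": 0, "dz": 0.1, "spin": 0},
  {"hand": 1, "dx": 0, "dy": 0, "dz": 0, "spin": 0},
  {"hand": 1, "dx": 0, "dy": 0, "dz": 0, "spin": 0},
])

```text
t: 52.15
ee_pos: [0.4456, 0.283, 0.1004]
tcp_rot: [[-0.038, 0.999, 0.001], [0.999, 0.038, 0.001], [0.001, 0.001, -1.0]]
ft_force: [-0.8, -0.3, 0.2]
opening: 0.0848
gripper_force: 0.0
```

Request:
drive_tool([
  {"hand": -1, "dx": 0, "dy": 0, "dz": 0, "spin": 0},
  {"hand": -1, "dx": 0, "dy": 0, "dz": 0, "spin": 0},
  {"hand": -1, "dx": 0, "dy": 0, "dz": 0, "spin": 0},
  {"hand": -1, "dx": 0, "dy": 0, "dz": 0, "spin": 0},
  {"hand": -1, "dx": 0, "dy": 0, "dz": 0, "spin": 0},
  {"hand": -1, "dx": 0, "dy": 0, "dz": 0, "spin": 0},
])

```text
t: 52.75
ee_pos: [0.4452, 0.283, 0.1002]
tcp_rot: [[-0.038, 0.999, 0.0], [0.999, 0.038, 0.0], [0.0, 0.0, -1.0]]
ft_force: [-2.0, -0.5, 5.4]
opening: 0.0307
gripper_force: 59.4
```

Request:
drive_tool([
  {"hand": -1, "dx": 0, "dy": 0, "dz": -0.5, "spin": 0},
  {"hand": -1, "dx": 0, "dy": 0, "dz": -0.9, "spin": 0},
  {"hand": -1, "dx": 0, "dy": 0, "dz": -0.9, "spin": 0},
  {"hand": -1, "dx": 0, "dy": 0, "dz": -0.9, "spin": 0},
  {"hand": -1, "dx": 0, "dy": 0, "dz": -0.9, "spin": 0},
  {"hand": -1, "dx": 0, "dy": 0, "dz": -0.9, "spin": 0},
  {"hand": -1, "dx": -0.5, "dy": 0, "dz": 0, "spin": 0},
  {"hand": -1, "dx": -0.9, "dy": 0, "dz": 0, "spin": 0},
  {"hand": -1, "dx": -0.9, "dy": 0, "dz": 0, "spin": 0},
  {"hand": -1, "dx": -0.9, "dy": 0, "dz": 0, "spin": 0},
  {"hand": -1, "dx": -0.9, "dy": 0, "dz": 0, "spin": 0},
  {"hand": -1, "dx": -0.9, "dy": 0, "dz": 0, "spin": 0},
])

```text
t: 53.95
ee_pos: [0.448, 0.1811, 0.1984]
tcp_rot: [[-0.038, 0.999, -0.002], [0.999, 0.038, -0.001], [-0.001, -0.002, -1.0]]
ft_force: [0.3, 0.2, -2.7]
opening: 0.0303
gripper_force: 59.8
```

Request:
drive_tool([
  {"hand": -1, "dx": -0.9, "dy": 0.5, "dz": 0, "spin": 0},
  {"hand": -1, "dx": -0.9, "dy": 0.9, "dz": 0, "spin": 0},
  {"hand": -1, "dx": -0.9, "dy": 0.9, "dz": 0, "spin": 0},
  {"hand": -1, "dx": -0.9, "dy": 0.9, "dz": 0, "spin": 0},
  {"hand": -1, "dx": -0.9, "dy": 0.9, "dz": 0, "spin": 0},
  {"hand": -1, "dx": -0.9, "dy": 0.9, "dz": 0, "spin": 0},
  {"hand": -1, "dx": -0.9, "dy": 0.9, "dz": 0, "spin": 0},
  {"hand": -1, "dx": -0.9, "dy": 0.9, "dz": 0, "spin": 0},
  {"hand": -1, "dx": -0.9, "dy": 0.9, "dz": 0, "spin": 0},
  {"hand": -1, "dx": -0.9, "dy": 0.9, "dz": 0, "spin": 0},
  {"hand": -1, "dx": -0.9, "dy": 0.8, "dz": 0, "spin": 0},
  {"hand": -1, "dx": -0.9, "dy": 0.3, "dz": 0, "spin": 0},
])

```text
t: 55.15
ee_pos: [0.6513, -0.0271, 0.1978]
tcp_rot: [[-0.038, 0.999, -0.002], [0.999, 0.038, -0.0], [-0.0, -0.002, -1.0]]
ft_force: [-0.2, 0.3, -2.6]
opening: 0.0302
gripper_force: 59.9
```

Request:
drive_tool([
  {"hand": -1, "dx": -0.9, "dy": 0, "dz": 0, "spin": 0},
  {"hand": -1, "dx": -0.5, "dy": 0, "dz": 0, "spin": 0},
  {"hand": -1, "dx": 0, "dy": 0, "dz": 0, "spin": 0},
  {"hand": -1, "dx": 0, "dy": 0, "dz": 0, "spin": 0},
  {"hand": -1, "dx": 0, "dy": 0, "dz": 0, "spin": 0},
])

```text
t: 55.65
ee_pos: [0.6517, -0.0527, 0.2]
tcp_rot: [[-0.039, 0.999, 0.0], [0.999, 0.039, 0.001], [0.001, 0.0, -1.0]]
ft_force: [0.3, 0.3, -3.1]
opening: 0.0303
gripper_force: 59.9
```

Request:
drive_tool([
  {"hand": -1, "dx": -0.06, "dy": 0, "dz": 0.5, "spin": 0},
  {"hand": -1, "dx": 0, "dy": 0, "dz": 0.9, "spin": 0},
  {"hand": -1, "dx": 0, "dy": 0, "dz": 0.9, "spin": 0},
  {"hand": -1, "dx": 0, "dy": 0, "dz": 0.7, "spin": 0},
  {"hand": -1, "dx": 0, "dy": 0, "dz": 0.5, "spin": 0},
  {"hand": -1, "dx": 0, "dy": 0, "dz": 0, "spin": 0},
  {"hand": -1, "dx": 0, "dy": 0, "dz": 0, "spin": 0},
  {"hand": -1, "dx": 0, "dy": 0, "dz": 0, "spin": 0},
])

```text
t: 56.45
ee_pos: [0.6528, -0.0548, 0.1307]
tcp_rot: [[-0.038, 0.999, 0.002], [0.999, 0.038, -0.0], [-0.0, 0.002, -1.0]]
ft_force: [0.6, 0.2, -3.0]
opening: 0.0306
gripper_force: 59.9
```

Request:
drive_tool([
  {"hand": -1, "dx": 0.03, "dy": -0.03, "dz": 0.4, "spin": 0},
  {"hand": -1, "dx": 0, "dy": 0, "dz": 0.4, "spin": 0},
  {"hand": -1, "dx": 0, "dy": 0, "dz": 0.3, "spin": 0},
  {"hand": -1, "dx": 0, "dy": 0, "dz": 0.2, "spin": 0},
  {"hand": -1, "dx": 0, "dy": 0, "dz": 0, "spin": 0},
  {"hand": -1, "dx": 0, "dy": 0, "dz": 0, "spin": 0},
])

```text
t: 57.05
ee_pos: [0.6516, -0.0542, 0.1036]
tcp_rot: [[-0.038, 0.999, 0.0], [0.999, 0.038, 0.0], [0.0, 0.0, -1.0]]
ft_force: [0.4, -1.1, -3.4]
opening: 0.0302
gripper_force: 60.0
```

Request:
drive_tool([
  {"hand": -1, "dx": 0, "dy": 0.02, "dz": 0.1, "spin": 0},
  {"hand": -1, "dx": 0, "dy": 0, "dz": 0.1, "spin": 0},
  {"hand": -1, "dx": 0, "dy": 0, "dz": 0.1, "spin": 0},
  {"hand": -1, "dx": 0, "dy": 0, "dz": 0, "spin": 0},
  {"hand": -1, "dx": 0, "dy": 0, "dz": 0, "spin": 0},
])

```text
t: 57.55
ee_pos: [0.6519, -0.0541, 0.0976]
tcp_rot: [[-0.038, 0.999, -0.0], [0.999, 0.038, 0.0], [0.0, -0.0, -1.0]]
ft_force: [-0.2, 0.1, -2.7]
opening: 0.0306
gripper_force: 60.0
```

Held clear, with no side load. I nudge the flat caster inward to its original spot, release it, and then do the same with the domed one.

Request:
drive_tool([
  {"hand": -1, "dx": -0.05, "dy": 0, "dz": 0, "spin": 0},
  {"hand": -1, "dx": -0.04, "dy": 0, "dz": 0.02, "spin": 0},
  {"hand": -1, "dx": 0, "dy": 0, "dz": 0, "spin": 0},
  {"hand": -1, "dx": 0, "dy": 0, "dz": 0, "spin": 0},
])

```text
t: 57.95
ee_pos: [0.6521, -0.056, 0.0975]
tcp_rot: [[-0.038, 0.999, 0.0], [0.999, 0.038, -0.0], [-0.0, 0.0, -1.0]]
ft_force: [-1.2, -0.3, -1.1]
opening: 0.0302
gripper_force: 60.0
```

Request:
drive_tool([
  {"hand": 1, "dx": 0, "dy": 0, "dz": 0, "spin": 0},
  {"hand": 1, "dx": 0, "dy": 0, "dz": 0, "spin": 0},
  {"hand": 1, "dx": 0, "dy": 0, "dz": 0, "spin": 0},
  {"hand": 1, "dx": 0, "dy": 0, "dz": 0, "spin": 0},
  {"hand": 1, "dx": -0.6, "dy": 0, "dz": 0, "spin": 0},
  {"hand": 1, "dx": -0.8, "dy": 0, "dz": 0, "spin": 0},
  {"hand": 1, "dx": -0.87, "dy": 0, "dz": -0.03, "spin": 0},
  {"hand": 1, "dx": 0, "dy": 0, "dz": 0, "spin": 0},
  {"hand": 1, "dx": 0, "dy": 0, "dz": 0, "spin": 0},
  {"hand": 1, "dx": 0, "dy": 0, "dz": 0, "spin": 0},
])

```text
t: 58.95
ee_pos: [0.6536, -0.1014, 0.0978]
tcp_rot: [[-0.038, 0.999, -0.0], [0.999, 0.038, 0.0], [0.0, -0.0, -1.0]]
ft_force: [0.4, 1.1, 0.6]
opening: 0.0856
gripper_force: 0.0
```

Request:
drive_tool([
  {"hand": -1, "dx": 0, "dy": 0, "dz": 0, "spin": 0},
  {"hand": -1, "dx": 0, "dy": 0, "dz": 0, "spin": 0},
  {"hand": -1, "dx": 0, "dy": 0, "dz": 0, "spin": 0},
  {"hand": -1, "dx": 0, "dy": 0, "dz": 0, "spin": 0},
  {"hand": -1, "dx": 0, "dy": 0, "dz": 0, "spin": 0},
  {"hand": -1, "dx": 0, "dy": 0, "dz": 0, "spin": 0},
])

```text
t: 59.55
ee_pos: [0.6539, -0.1012, 0.0982]
tcp_rot: [[-0.038, 0.999, 0.001], [0.999, 0.038, 0.0], [0.0, 0.001, -1.0]]
ft_force: [0.2, 0.3, 2.0]
opening: 0.0302
gripper_force: 59.9
```

Request:
drive_tool([
  {"hand": -1, "dx": 0.04, "dy": 0, "dz": 0, "spin": 0},
  {"hand": -1, "dx": 0.03, "dy": 0, "dz": 0, "spin": 0},
  {"hand": -1, "dx": 0, "dy": 0, "dz": 0, "spin": 0},
  {"hand": -1, "dx": 0, "dy": 0, "dz": 0, "spin": 0},
])

```text
t: 59.95
ee_pos: [0.6539, -0.1004, 0.0983]
tcp_rot: [[-0.038, 0.999, 0.001], [0.999, 0.038, -0.001], [-0.001, 0.001, -1.0]]
ft_force: [-0.5, -1.1, 4.0]
opening: 0.0301
gripper_force: 60.1
```

Request:
drive_tool([
  {"hand": -1, "dx": 0.03, "dy": 0, "dz": 0, "spin": 0},
  {"hand": -1, "dx": 0.02, "dy": 0, "dz": 0, "spin": 0},
  {"hand": -1, "dx": 0, "dy": 0, "dz": 0, "spin": 0},
  {"hand": -1, "dx": 0, "dy": 0, "dz": 0, "spin": 0},
])

```text
t: 60.35
ee_pos: [0.6539, -0.0997, 0.0983]
tcp_rot: [[-0.038, 0.999, 0.001], [0.999, 0.038, -0.001], [-0.001, 0.001, -1.0]]
ft_force: [-0.5, -3.7, 6.2]
opening: 0.0303
gripper_force: 60.2
```

Request:
drive_tool([
  {"hand": 1, "dx": 0, "dy": 0, "dz": 0, "spin": 0},
  {"hand": 1, "dx": 0, "dy": 0, "dz": 0, "spin": 0},
  {"hand": 1, "dx": 0, "dy": 0, "dz": 0, "spin": 0},
  {"hand": 1, "dx": 0, "dy": 0, "dz": -0.5, "spin": 0},
  {"hand": 1, "dx": 0, "dy": 0, "dz": -1, "spin": 0},
  {"hand": 1, "dx": 0, "dy": 0, "dz": -1, "spin": 0},
  {"hand": 1, "dx": 0, "dy": 0, "dz": -1, "spin": 0},
  {"hand": 1, "dx": 0, "dy": 0, "dz": -1, "spin": 0},
  {"hand": 1, "dx": 0, "dy": 0, "dz": -1, "spin": 0},
  {"hand": 1, "dx": 0, "dy": 0, "dz": -1, "spin": 0},
  {"hand": 1, "dx": 0, "dy": 0, "dz": -0.5, "spin": 0},
  {"hand": 1, "dx": 0, "dy": 0, "dz": 0, "spin": 0},
])

```text
t: 61.55
ee_pos: [0.6544, -0.0989, 0.24]
tcp_rot: [[-0.038, 0.999, 0.004], [0.999, 0.038, -0.0], [-0.001, 0.004, -1.0]]
ft_force: [0.2, -0.3, -0.6]
opening: 0.0855
gripper_force: 0.0
```

Request:
drive_tool([
  {"hand": -1, "dx": 0.2, "dy": 0.9, "dz": 0, "spin": 0},
  {"hand": -1, "dx": 0.2, "dy": 0.9, "dz": 0, "spin": 0},
  {"hand": -1, "dx": 0.2, "dy": 0.9, "dz": 0, "spin": 0},
  {"hand": -1, "dx": 0.2, "dy": 0.9, "dz": 0, "spin": 0},
  {"hand": -1, "dx": 0.2, "dy": 0.9, "dz": 0, "spin": 0},
  {"hand": -1, "dx": 0, "dy": 0.1, "dz": 0, "spin": 0},
  {"hand": -1, "dx": 0, "dy": 0, "dz": 0, "spin": 0},
  {"hand": -1, "dx": 0, "dy": 0, "dz": 0, "spin": 0},
])

```text
t: 62.35
ee_pos: [0.7439, -0.0756, 0.2373]
tcp_rot: [[-0.038, 0.999, -0.002], [0.999, 0.038, 0.0], [0.0, -0.002, -1.0]]
ft_force: [-0.1, -0.3, -0.6]
opening: -0.0001
gripper_force: 0.0
```

```bash
python3 - <<'E'
from h import *
s=r.observe();print(s["ee_pos"],s["t"],s["opening"])
a=imaging.get_image("wrist");cv2.imwrite("pics/w8w.png",a);np.save("w8.npy",np.c_[s["tcp_rot"],s["ee_pos"]])
b=imaging.get_image("scene");c=imaging.get_image("side")
cv2.imwrite("pics/w8.png",np.hstack([a,np.vstack([cv2.resize(b[155:275,280:400],(240,210),interpolation=cv2.INTER_CUBIC),cv2.resize(c[130:225,220:320],(240,210),interpolation=cv2.INTER_CUBIC)])]))
E
```

```text
[ 0.74389073 -0.07562655  0.23733753] 62.35 -0.00013324764914339577
```

View pics/w8.png

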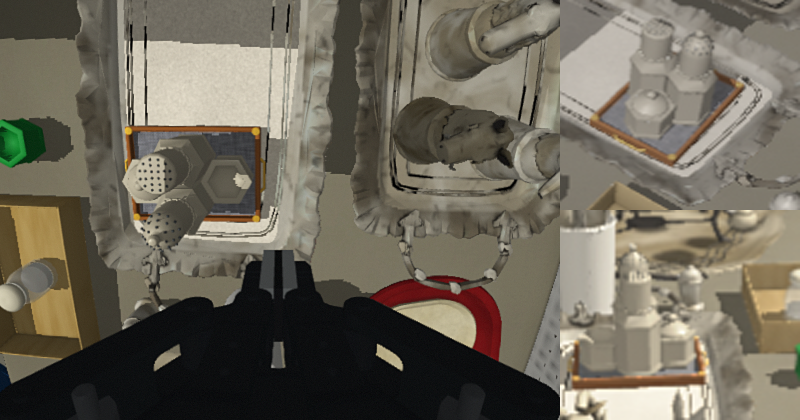

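Both casters stand in place at (157,172) and (160,225), and the salt is behind them at (227,181). The inset shows the four pieces packed. I'll press the salt gently forward from behind to close any last gap.

Request:
drive_tool([
  {"hand": -1, "dx": 0, "dy": -0.25, "dz": 0.5, "spin": 0},
  {"hand": -1, "dx": 0, "dy": 0, "dz": 1, "spin": 0},
  {"hand": -1, "dx": 0, "dy": 0, "dz": 1, "spin": 0},
  {"hand": -1, "dx": 0, "dy": 0, "dz": 1, "spin": 0},
  {"hand": -1, "dx": 0, "dy": 0, "dz": 1, "spin": 0},
  {"hand": -1, "dx": 0, "dy": 0, "dz": 1, "spin": 0},
  {"hand": -1, "dx": 0, "dy": 0, "dz": 1, "spin": 0},
  {"hand": -1, "dx": 0, "dy": 0, "dz": 1, "spin": 0},
  {"hand": -1, "dx": 0, "dy": 0, "dz": 1, "spin": 0},
  {"hand": -1, "dx": 0, "dy": 0, "dz": 0.5, "spin": 0},
  {"hand": -1, "dx": 0, "dy": 0, "dz": 0, "spin": 0},
  {"hand": -1, "dx": 0, "dy": 0, "dz": 0, "spin": 0},
])

```text
t: 63.7
ee_pos: [0.7402, -0.0757, 0.0589]
tcp_rot: [[-0.038, 0.999, 0.001], [0.999, 0.038, -0.0], [-0.0, 0.001, -1.0]]
ft_force: [-0.1, 0.3, -0.2]
opening: 0.0001
gripper_force: 0.0
```

Request:
drive_tool([
  {"hand": -1, "dx": 0, "dy": 0, "dz": 0.5, "spin": 0},
  {"hand": -1, "dx": 0, "dy": 0, "dz": 0.5, "spin": 0},
  {"hand": -1, "dx": 0, "dy": 0, "dz": 0.2, "spin": 0},
  {"hand": -1, "dx": 0, "dy": 0, "dz": 0, "spin": 0},
  {"hand": -1, "dx": 0, "dy": -0.1, "dz": 0, "spin": 0},
  {"hand": -1, "dx": 0, "dy": -0.1, "dz": 0, "spin": 0},
  {"hand": -1, "dx": 0, "dy": 0, "dz": 0, "spin": 0},
  {"hand": -1, "dx": 0, "dy": 0, "dz": 0, "spin": 0},
])

```text
t: 64.5
ee_pos: [0.7359, -0.0758, 0.0343]
tcp_rot: [[-0.038, 0.999, 0.001], [0.999, 0.038, -0.0], [-0.0, 0.001, -1.0]]
ft_force: [-0.0, -0.3, 0.0]
opening: 0.0002
gripper_force: 0.0
```

Request:
drive_tool([
  {"hand": -1, "dx": 0, "dy": -0.06, "dz": 0, "spin": 0},
  {"hand": -1, "dx": 0, "dy": -0.06, "dz": 0, "spin": 0},
  {"hand": -1, "dx": 0, "dy": 0, "dz": 0, "spin": 0},
])

```text
t: 64.8
ee_pos: [0.7332, -0.0758, 0.0339]
tcp_rot: [[-0.038, 0.999, -0.0], [0.999, 0.038, 0.0], [0.0, -0.0, -1.0]]
ft_force: [-0.0, -0.3, -0.1]
opening: -0.0001
gripper_force: 0.0
```

Request:
drive_tool([
  {"hand": -1, "dx": 0, "dy": -0.04, "dz": 0, "spin": 0},
  {"hand": -1, "dx": 0, "dy": 0, "dz": 0, "spin": 0},
  {"hand": -1, "dx": 0, "dy": 0, "dz": 0, "spin": 0},
])

```text
t: 65.1
ee_pos: [0.7326, -0.0758, 0.0339]
tcp_rot: [[-0.038, 0.999, 0.0], [0.999, 0.038, 0.0], [0.0, 0.0, -1.0]]
ft_force: [0.1, -0.2, -0.3]
opening: 0.0003
gripper_force: 0.0
```

Request:
drive_tool([
  {"hand": -1, "dx": 0, "dy": -0.05, "dz": 0, "spin": 0},
  {"hand": -1, "dx": 0, "dy": 0, "dz": 0, "spin": 0},
  {"hand": -1, "dx": 0, "dy": 0, "dz": 0, "spin": 0},
])

```text
t: 65.4
ee_pos: [0.7316, -0.0759, 0.0339]
tcp_rot: [[-0.038, 0.999, 0.0], [0.999, 0.038, 0.0], [0.0, 0.0, -1.0]]
ft_force: [-0.5, -0.2, 0.5]
opening: 0.0
gripper_force: 0.0
```

Request:
drive_tool([
  {"hand": -1, "dx": 0, "dy": -0.04, "dz": 0, "spin": 0},
  {"hand": -1, "dx": 0, "dy": 0, "dz": 0, "spin": 0},
  {"hand": -1, "dx": 0, "dy": 0, "dz": 0, "spin": 0},
])

```text
t: 65.7
ee_pos: [0.7309, -0.0759, 0.0339]
tcp_rot: [[-0.038, 0.999, 0.0], [0.999, 0.038, 0.0], [0.0, 0.0, -1.0]]
ft_force: [0.8, -0.4, 0.3]
opening: 0.0001
gripper_force: 0.2
```

Request:
drive_tool([
  {"hand": -1, "dx": 0, "dy": -0.03, "dz": 0, "spin": 0},
  {"hand": -1, "dx": 0, "dy": 0, "dz": 0, "spin": 0},
  {"hand": -1, "dx": 0, "dy": 0, "dz": 0, "spin": 0},
])

```text
t: 66.0
ee_pos: [0.7304, -0.076, 0.034]
tcp_rot: [[-0.038, 0.999, 0.001], [0.999, 0.038, 0.0], [0.0, 0.001, -1.0]]
ft_force: [1.5, 0.6, -0.2]
opening: 0.0002
gripper_force: 0.5
```

Request:
drive_tool([
  {"hand": -1, "dx": 0, "dy": -0.03, "dz": 0, "spin": 0},
  {"hand": -1, "dx": 0, "dy": 0, "dz": 0, "spin": 0},
  {"hand": -1, "dx": 0, "dy": 0, "dz": 0, "spin": 0},
])

```text
t: 66.3
ee_pos: [0.7297, -0.076, 0.034]
tcp_rot: [[-0.038, 0.999, 0.0], [0.999, 0.038, 0.0], [0.0, 0.0, -1.0]]
ft_force: [2.2, -0.4, -0.2]
opening: 0.0001
gripper_force: 0.7
```

Request:
drive_tool([
  {"hand": -1, "dx": 0, "dy": -0.03, "dz": 0, "spin": 0},
  {"hand": -1, "dx": 0, "dy": 0, "dz": 0, "spin": 0},
  {"hand": -1, "dx": 0, "dy": 0, "dz": 0, "spin": 0},
])

```text
t: 66.6
ee_pos: [0.7293, -0.0759, 0.034]
tcp_rot: [[-0.038, 0.999, 0.001], [0.999, 0.038, 0.0], [0.0, 0.001, -1.0]]
ft_force: [2.2, 0.6, -0.6]
opening: 0.0001
gripper_force: 1.2
```

Request:
drive_tool([
  {"hand": -1, "dx": 0, "dy": -0.03, "dz": 0, "spin": 0},
  {"hand": -1, "dx": 0, "dy": 0, "dz": 0, "spin": 0},
  {"hand": -1, "dx": 0, "dy": 0, "dz": 0, "spin": 0},
])

```text
t: 66.9
ee_pos: [0.7287, -0.0759, 0.034]
tcp_rot: [[-0.038, 0.999, 0.001], [0.999, 0.038, 0.0], [0.0, 0.001, -1.0]]
ft_force: [3.1, 0.5, 0.7]
opening: -0.0
gripper_force: 1.5
```

Request:
drive_tool([
  {"hand": -1, "dx": 0, "dy": 0.3, "dz": 0, "spin": 0},
  {"hand": -1, "dx": 0, "dy": 0.3, "dz": 0, "spin": 0},
  {"hand": -1, "dx": 0, "dy": 0, "dz": -0.5, "spin": 0},
  {"hand": -1, "dx": 0, "dy": 0, "dz": -1, "spin": 0},
  {"hand": -1, "dx": 0, "dy": 0, "dz": -1, "spin": 0},
  {"hand": -1, "dx": 0, "dy": 0, "dz": -1, "spin": 0},
  {"hand": 1, "dx": 0, "dy": 0, "dz": -1, "spin": 0},
  {"hand": 1, "dx": 0, "dy": 0, "dz": -1, "spin": 0},
  {"hand": 1, "dx": 0, "dy": 0, "dz": -1, "spin": 0},
  {"hand": 1, "dx": 0, "dy": 0, "dz": -1, "spin": 0},
  {"hand": 1, "dx": 0, "dy": 0, "dz": -1, "spin": 0},
  {"hand": 1, "dx": 0, "dy": 0, "dz": -1, "spin": 0},
])

```text
t: 68.1
ee_pos: [0.7399, -0.0757, 0.2254]
tcp_rot: [[-0.038, 0.999, -0.001], [0.999, 0.038, -0.0], [-0.0, -0.001, -1.0]]
ft_force: [0.6, 0.3, 0.1]
opening: 0.0848
gripper_force: 0.0
```

Request:
drive_tool([
  {"hand": 1, "dx": 0.1, "dy": -0.8, "dz": 0, "spin": 0},
  {"hand": 1, "dx": 0.3, "dy": -0.9, "dz": 0, "spin": 0},
  {"hand": 1, "dx": 0.3, "dy": -0.9, "dz": 0, "spin": 0},
  {"hand": 1, "dx": 0.3, "dy": -0.9, "dz": 0, "spin": 0},
  {"hand": 1, "dx": 0.2, "dy": -0.9, "dz": 0, "spin": 0},
  {"hand": 1, "dx": 0, "dy": 0, "dz": 0, "spin": 0},
  {"hand": 1, "dx": 0, "dy": 0, "dz": 0, "spin": 0},
  {"hand": 1, "dx": 0, "dy": 0, "dz": 0, "spin": 0},
])

```text
t: 68.9
ee_pos: [0.6523, -0.0552, 0.2242]
tcp_rot: [[-0.038, 0.999, 0.001], [0.999, 0.038, -0.0], [-0.0, 0.001, -1.0]]
ft_force: [0.4, -0.2, -0.4]
opening: 0.0853
gripper_force: 0.0
```

```bash
python3 meas.py
```

```text
[ 0.6523 -0.0552  0.2242] 68.9 [-0.038   0.9993 -0.0001]
salt px [318.5521 208.5164]
120 [322 200  20  16 219] w [15.1745 15.7955 18.9968] mid [  0.1814  44.6423 -43.8964] x 41.893127 60.611607
135 [322 200  20  16 210] w [15.1745 15.7955 18.9968] mid [  0.1814  44.6423 -43.8964] x 41.893127 60.611607
150 [322 200  12  13  94] w [12.1013  9.268  11.4218] mid [  1.7179  41.3785 -40.1089] x 41.893127 52.74991
165 [323 201  10  12  66] w [11.1005  7.5829  9.1933] mid [  1.2195  41.3776 -39.8348] x 42.86292 51.73086
```

Request:
drive_tool([
  {"hand": 1, "dx": 0, "dy": 0, "dz": 0.5, "spin": 0},
  {"hand": 1, "dx": 0, "dy": 0, "dz": 0.9, "spin": 0},
  {"hand": 1, "dx": 0, "dy": 0, "dz": 0.9, "spin": 0},
  {"hand": 1, "dx": 0, "dy": 0, "dz": 0.9, "spin": 0},
  {"hand": 1, "dx": 0, "dy": 0, "dz": 0.9, "spin": 0},
  {"hand": 1, "dx": 0, "dy": 0, "dz": 0.9, "spin": 0},
  {"hand": 1, "dx": 0, "dy": 0, "dz": 0.9, "spin": 0},
  {"hand": 1, "dx": 0, "dy": 0, "dz": 0.3, "spin": 0},
  {"hand": 1, "dx": 0, "dy": 0, "dz": 0, "spin": 0},
  {"hand": 1, "dx": 0, "dy": 0, "dz": 0, "spin": 0},
])

```text
t: 69.95
ee_pos: [0.6521, -0.055, 0.1003]
tcp_rot: [[-0.038, 0.999, 0.001], [0.999, 0.038, -0.0], [-0.0, 0.001, -1.0]]
ft_force: [-0.5, 0.6, 0.7]
opening: 0.0856
gripper_force: 0.0
```

Request:
drive_tool([
  {"hand": -1, "dx": 0, "dy": 0, "dz": 0, "spin": 0},
  {"hand": -1, "dx": 0, "dy": 0, "dz": 0, "spin": 0},
  {"hand": -1, "dx": 0, "dy": 0, "dz": 0, "spin": 0},
  {"hand": -1, "dx": 0, "dy": 0, "dz": 0, "spin": 0},
  {"hand": -1, "dx": 0, "dy": 0, "dz": 0, "spin": 0},
  {"hand": -1, "dx": 0, "dy": 0, "dz": 0, "spin": 0},
])

```text
t: 70.55
ee_pos: [0.6516, -0.055, 0.1007]
tcp_rot: [[-0.038, 0.999, 0.001], [0.999, 0.038, -0.0], [-0.0, 0.001, -1.0]]
ft_force: [-0.9, -1.1, 4.7]
opening: 0.0304
gripper_force: 59.4
```

Request:
drive_tool([
  {"hand": -1, "dx": -0.03, "dy": 0, "dz": 0, "spin": 0},
  {"hand": -1, "dx": 0, "dy": 0, "dz": 0, "spin": 0},
  {"hand": -1, "dx": 0, "dy": 0, "dz": 0, "spin": 0},
])

```text
t: 70.85
ee_pos: [0.6516, -0.0553, 0.1006]
tcp_rot: [[-0.038, 0.999, 0.001], [0.999, 0.038, 0.001], [0.001, 0.001, -1.0]]
ft_force: [-2.0, 1.0, 6.1]
opening: 0.0303
gripper_force: 59.6
```

Request:
drive_tool([
  {"hand": -1, "dx": -0.03, "dy": 0, "dz": 0, "spin": 0},
  {"hand": -1, "dx": 0, "dy": 0, "dz": 0, "spin": 0},
  {"hand": -1, "dx": 0, "dy": 0, "dz": 0, "spin": 0},
])

```text
t: 71.15
ee_pos: [0.6516, -0.0555, 0.1006]
tcp_rot: [[-0.038, 0.999, 0.001], [0.999, 0.038, 0.001], [0.001, 0.001, -1.0]]
ft_force: [-1.3, 1.9, 4.8]
opening: 0.0301
gripper_force: 59.6
```

Request:
drive_tool([
  {"hand": -1, "dx": -0.03, "dy": 0, "dz": 0, "spin": 0},
  {"hand": -1, "dx": 0, "dy": 0, "dz": 0, "spin": 0},
  {"hand": -1, "dx": 0, "dy": 0, "dz": 0, "spin": 0},
])

```text
t: 71.45
ee_pos: [0.6516, -0.0558, 0.1007]
tcp_rot: [[-0.038, 0.999, 0.0], [0.999, 0.038, 0.002], [0.002, 0.001, -1.0]]
ft_force: [-0.4, 2.9, 5.6]
opening: 0.0301
gripper_force: 59.6
```

Request:
drive_tool([
  {"hand": 1, "dx": 0.03, "dy": 0, "dz": 0, "spin": 0},
  {"hand": 1, "dx": 0, "dy": 0, "dz": 0, "spin": 0},
  {"hand": 1, "dx": 0, "dy": 0, "dz": 0, "spin": 0},
  {"hand": 1, "dx": 0, "dy": 0, "dz": 0, "spin": 0},
  {"hand": 1, "dx": -0.5, "dy": 0, "dz": 0, "spin": 0},
  {"hand": 1, "dx": -0.9, "dy": 0, "dz": 0, "spin": 0},
  {"hand": 1, "dx": -0.75, "dy": 0, "dz": 0, "spin": 0},
  {"hand": 1, "dx": 0, "dy": 0, "dz": 0, "spin": 0},
  {"hand": 1, "dx": 0, "dy": 0, "dz": 0, "spin": 0},
  {"hand": 1, "dx": 0, "dy": 0, "dz": 0, "spin": 0},
])

```text
t: 72.45
ee_pos: [0.6531, -0.0991, 0.0998]
tcp_rot: [[-0.038, 0.999, -0.0], [0.999, 0.038, 0.0], [0.0, -0.0, -1.0]]
ft_force: [-0.0, 1.1, 0.2]
opening: 0.0851
gripper_force: 0.0
```

Request:
drive_tool([
  {"hand": -1, "dx": 0, "dy": 0, "dz": 0, "spin": 0},
  {"hand": -1, "dx": 0, "dy": 0, "dz": 0, "spin": 0},
  {"hand": -1, "dx": 0, "dy": 0, "dz": 0, "spin": 0},
  {"hand": -1, "dx": 0, "dy": 0, "dz": 0, "spin": 0},
  {"hand": -1, "dx": 0, "dy": 0, "dz": 0, "spin": 0},
  {"hand": -1, "dx": 0, "dy": 0, "dz": 0, "spin": 0},
])

```text
t: 73.05
ee_pos: [0.6534, -0.0991, 0.1002]
tcp_rot: [[-0.038, 0.999, 0.001], [0.999, 0.038, -0.0], [-0.0, 0.001, -1.0]]
ft_force: [-1.1, 0.1, 2.5]
opening: 0.0304
gripper_force: 59.9
```

Request:
drive_tool([
  {"hand": -1, "dx": 0.03, "dy": 0, "dz": 0, "spin": 0},
  {"hand": -1, "dx": 0.03, "dy": 0, "dz": 0, "spin": 0},
  {"hand": -1, "dx": 0, "dy": 0, "dz": 0, "spin": 0},
  {"hand": -1, "dx": 0, "dy": 0, "dz": 0, "spin": 0},
])

```text
t: 73.45
ee_pos: [0.6534, -0.0984, 0.1003]
tcp_rot: [[-0.038, 0.999, 0.001], [0.999, 0.038, -0.001], [-0.001, 0.001, -1.0]]
ft_force: [-0.9, -2.3, 3.4]
opening: 0.0304
gripper_force: 60.0
```

Request:
drive_tool([
  {"hand": 1, "dx": -0.02, "dy": 0, "dz": 0, "spin": 0},
  {"hand": 1, "dx": 0, "dy": 0, "dz": 0, "spin": 0},
  {"hand": 1, "dx": 0, "dy": 0, "dz": 0, "spin": 0},
  {"hand": 1, "dx": 0, "dy": 0, "dz": -0.5, "spin": 0},
  {"hand": 1, "dx": 0, "dy": 0, "dz": -1, "spin": 0},
  {"hand": 1, "dx": 0, "dy": 0, "dz": -1, "spin": 0},
  {"hand": 1, "dx": 0, "dy": 0, "dz": -1, "spin": 0},
  {"hand": 1, "dx": 0, "dy": 0, "dz": -1, "spin": 0},
  {"hand": 1, "dx": 0, "dy": 0, "dz": -1, "spin": 0},
  {"hand": 1, "dx": 0, "dy": 0, "dz": -1, "spin": 0},
  {"hand": 1, "dx": 0, "dy": 0, "dz": -1, "spin": 0},
  {"hand": 1, "dx": 0, "dy": 0, "dz": 0, "spin": 0},
])

```text
t: 74.65
ee_pos: [0.6547, -0.0984, 0.2539]
tcp_rot: [[-0.038, 0.999, 0.007], [0.999, 0.038, -0.001], [-0.001, 0.007, -1.0]]
ft_force: [0.3, -0.1, 1.2]
opening: 0.0853
gripper_force: 0.0
```

Request:
drive_tool([
  {"hand": 1, "dx": 0.5, "dy": -1, "dz": 0, "spin": 0},
  {"hand": 1, "dx": 1, "dy": -1, "dz": 0, "spin": 0},
  {"hand": 1, "dx": 1, "dy": -1, "dz": 0, "spin": 0},
  {"hand": 1, "dx": 1, "dy": -1, "dz": 0, "spin": 0},
  {"hand": 1, "dx": 1, "dy": -1, "dz": 0, "spin": 0},
  {"hand": 1, "dx": 1, "dy": -1, "dz": 0, "spin": 0},
  {"hand": 1, "dx": 1, "dy": -1, "dz": 0, "spin": 0},
  {"hand": 1, "dx": 1, "dy": -0.5, "dz": 0, "spin": 0},
  {"hand": 1, "dx": 1, "dy": 0, "dz": 0, "spin": 0},
  {"hand": 1, "dx": 1, "dy": 0, "dz": 0, "spin": 0},
  {"hand": 1, "dx": 0, "dy": 0, "dz": 0, "spin": 0},
  {"hand": 1, "dx": 0, "dy": 0, "dz": 0, "spin": 0},
])

```text
t: 75.85
ee_pos: [0.4956, 0.0857, 0.2493]
tcp_rot: [[-0.039, 0.999, -0.001], [0.999, 0.039, -0.001], [-0.001, -0.001, -1.0]]
ft_force: [-0.8, -1.1, 0.6]
opening: 0.0858
gripper_force: 0.0
```

```bash
python3 - <<'E'
from h import *
for n,box in (("scene",[("flat",315,160,342,200),("domed",334,170,358,225),("pot",311,203,337,234),("greensalt",250,248,278,282)]),("side",[("flat+domed",240,142,263,205),("pot",260,176,276,203),("green",316,188,338,210)])):
    b=imaging.get_image(n); a=cv2.imread(f"pics/{n}0.png")
    for k,x0,y0,x1,y1 in box:
        R=cv2.matchTemplate(cv2.resize(b[y0-8:y1+8,x0-8:x1+8],None,fx=4,fy=4),cv2.resize(a[y0:y1,x0:x1],None,fx=4,fy=4),cv2.TM_CCOEFF_NORMED)
        _,v,_,p=cv2.minMaxLoc(R); print(n,k,round(v,3),"shift px",p[0]/4-8,p[1]/4-8)
E
```

```text
scene flat 0.444 shift px 0.25 0.25
scene domed 0.971 shift px 0.25 0.0
scene pot 0.987 shift px 0.0 0.25
scene greensalt 1.0 shift px 0.0 0.0
side flat+domed 0.892 shift px 0.0 0.0
side pot 0.979 shift px 0.25 0.0
side green 0.97 shift px 0.0 0.0
```

All the pieces are within about half a millimetre of where they started in both views; the low score for the flat caster comes with zero shift, probably the arm's shadow. Handing in.

```bash
python3 -c "
from rig import r
print(r.hand_in())"
```

```text
the job is handed in; nothing more can be done
None
```

I handed the job in at about 76 s: the round jar stands in the card tray, the hex salt is in the back place, and both casters are back in their places with the set pressed together; the salt's final spot was judged by feel and one picture, not measured.

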